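# Set, lock and start the bench supply

### The job

On the grey bench supply, turn the red knob until its pointer is at the orange marker, feel for the locking notch there and pull the knob fully out so that it locks. Only then press the green button fully down, and let go, to start the supply. Do not press the red button, and leave the other things on the bench where they are.

Things in the scene. Friction and masses are not known exactly. Their poses are not given: they have to be found in the camera images.
- supply: Grey bench supply, fixed: case 200 deep x 220 wide mm, top face sloping 25 degrees down towards its front: 50 mm high at the front edge, 143 mm at the back. Origin under its centre, x towards its back, z up. The knob's axis passes square through the middle of the sloping face, 97 mm above the origin.
- knob_grip (a point): Red bar-shaped pull-to-lock knob: bar 92 long, 22 wide, its foot 19 mm and its top 56 mm out from the sloping face. This point is on the turning axis, 40 mm out from the face with the knob in. Its z points outward along the axis, x along the bar to the pointer end (white stripe), y across the 22 mm width. It moves out with the knob.
- selector (a joint): Angle of the knob, rad, growing anticlockwise seen from outside; at 0 the pointer aims straight up the slope. Stops at -1.2 and 1.6. Friction 0.1 N m; it stays where left. Always begins anticlockwise of the orange marker, so it is turned clockwise.
- marker (a joint): Angle of the orange marker on the ring around the knob, same zero and sense as selector; equal when the pointer faces it. Clamped: it cannot be moved.
- knob (a joint): How far the knob is pulled out, m: 0 in, 0.015 fully out. Needs 4 to 5 N, stays where left. Comes out only in a hidden notch, up to 0.12 rad either side of the marker, new each time, about 0.05 rad of play each way; elsewhere it stops dead after 1.5 mm: let it back, turn a little, try again, pulling no harder than 15 to 20 N. Once out it cannot turn.
- pointer_tip (a point): Outer end of the white pointer line on the black skirt that turns with the knob, 48 mm from the axis, 10 mm out from the face.
- marker_tip (a point): Inner side of the orange marker block (18 x 12 mm, 8 mm out from the face), 55 mm from the axis, 8 mm out from the face.
- green_top (a point): Centre of the top of the green push button (38 mm across) on a white box 80 x 80 x 60 mm; the top stands 82 mm above the table when up. z up. Pressed straight down.
- green (a joint): How far the green button is pressed, m: 0 up, 0.006 fully down. Its spring gives 1.5 N at first and 5 N fully down; it springs back.
- red_top (a point): Centre of the top of the red push button, same box and size as the green one; the two change places.
- red (a joint): How far the red button is pressed, m, 0 to 0.006.
- box_a: Bystander: white square junction box, 90 x 90 x 44 mm. Origin under its centre.
- box_b: Bystander: white square junction box, 90 x 90 x 44 mm. Origin under its centre.
- lampholder: Bystander: white ceramic lamp holder, 90 mm across, 52 mm high. Origin under its centre.
- relay: Bystander: black relay with a clear top and orange cap, 70 x 40 x 65 mm. Origin under its centre.
- pliers: Bystander: green-handled pliers lying flat, 180 mm long. Origin under its centre.
- tape: Bystander: red ring-shaped roll, 80 mm across, 20 mm high. Origin under its centre.
- driver: Bystander: screwdriver lying flat, about 200 mm long.
Not all that is in view belongs to the job. What is shaped like the part that bears green_top but pink is not meant.

How it is judged:
On the way, in this order (a step that is already met when the one before it is completed fails the run):
1. the knob is pulled out in its locking notch at the orange marker (value of joint knob above 0.011 m and distance between pointer_tip and marker_tip below 0.017 m), for 0.2 s.
2. the green button is pressed down (all of step 1 and value of joint green above 0.004 m), for 0.05 s.
At the end, for the whole second after the job is handed in: The knob is still out by more than 11 mm, its pointer within 17 mm of the orange marker's point (about 0.28 rad), at rest; both buttons are up again (less than 2 mm down) (all of step 1 and value of joint each of green, red below 0.002 m and velocity of joint selector below 0.1 rad/s and velocity of joint knob below 0.02 m/s); the robot touches nothing.
It fails at once if the red button is pressed (more than 3 mm) (value of joint red above 0.003 m).
It fails at once if the green button is pressed (more than 3 mm) while the knob is not pulled out (value of joint green above 0.003 m and value of joint knob below 0.008 m).
It fails at once if a bystander is moved by more than 30 mm (distance of any of box_a, box_b, lampholder, relay, pliers, tape, driver from where it was at the start of the episode above 0.03 m).
It also fails if it takes over 58 s, if anything falls off the work surface, if the arm or the gripper's body presses on something with over 40 N, if the wrist force passes 120 N, or if a joint passes its speed limit or range.

### The arm

A 6-joint arm with a two-finger parallel gripper is mounted at the origin on the work surface. World frame = base frame: x ahead of the robot, y to its left, z up, the work surface at z = 0. Lengths are in m, angles in rad, forces in N, time in s.
With the tool pointing down it reaches from about 0.225 to 0.875 m from the base axis. Payload 3.4 kg.
Tool frame: the origin (TCP) lies between the finger pads; the fingertips stand 17 mm ahead of it and the grasp point (between the pads) lies 2 mm behind it; y points along the fingers, z is the direction in which the jaws open and shut, and the axes are right-handed (so a half turn about y gives the same grasp; the last joint's range is limited). The gripper opens to 85 mm and grips with 20 to 120 N. Pads are 22 mm wide; open, the fingers measure 114 mm over their backs; the gripper's body (76 mm by 85 mm) begins 54 mm behind the grasp point. The pads swing forward as they close: fully open they stand 13 mm farther back than shut.
Start: joints at [1.217, 0.276, 1.505, -0, 1.361, -0.121], TCP at [0.133, 0.56, 0.213] pointing down, gripper open.
Joint ranges: [-2.89, 2.89], [-0.75, 2.08], [0.22, 2.7], [-1.18, 4.32], [0.11, 2.71], [-2.7, 2.7]. Speed limits (rad/s): [2.57, 2.57, 3.14, 3.14, 3.14, 3.14].

### API

Orientations are given as a unit quaternion [w, x, y, z].
In Python, from rig import manip, get_image, camera_model, sign_off, spot_in, silhouettes, spot_point gives the robot as it stands.
- The arm moves only by the tool jog_arm, never from a script. Its argument "targets" is a list of rows, each a list of 3 entries, a list of its own where there are three numbers: the finger opening in m, from 0 to 0.0854, then the shift along the world's x, y, z in m, then the turn about the world's z in rad. In form: [[claw, [x, y, z], spin], ...]. A call has 1 to 10 rows; each row shifts and turns the commanded pose from where the row before left it; what a row does not reach is not made up. A row lasts 1/8 s, in which the tool goes at most 62.5 mm and 10.7 degrees, less where a joint would pass 70% of its speed; a pose out of reach is approached as far as the arm can. A call with a gripper value outside its range is refused whole. The fingers move at their own pace and stop on an object; "force" is the grip in N (left out, the last holds). Time passes only in rows, so rows that do not move let the fingers close. It gives the time, the measured TCP pose, the force and the opening at its end, in the units of the state.
- manip.get_state(): the state, without advancing time (a new reading comes with each control period).
- get_image(name): name is "side" or "top"; returns (picture, depth): 384x512x3 uint8, red, green, blue; 384x512 float32, m along the optical axis (not along the pixel's ray), 0 where there is no reading.
- camera_model(name): a dict with "mtx" (3x3 intrinsics, pixels), "world_from_camera" (4x4, takes a point from camera to world coordinates). Camera axes: x right, y up, looking along -z (the intrinsics and any distortion apply to the point x, -y, -z); pixel columns grow to the right and rows downward; lengths in m; the calibration is good to about 2 mm. A picture is of the moment at which its call begins. camera_model takes no time and is no camera call.
- sign_off(): hands the job in, once; it reports no verdict.
Trained networks look in the newest picture that a camera, given by its name, has taken for a name from the list of things; names that differ only in an ending like _2 or _b are one class to them, and where a whole thing is asked for, a point or a joint stands for the part that bears it (a point fixed in the world has none). Each returns a list of dicts, best first, with "score" (0 to 1); they miss things now and then, are a little off and sometimes report something else, mostly with a low value. They report only what shows in the picture. A call takes as long as a camera call. They do not tell look-alikes from the thing itself.
- spot_in(name, camera): "position" ([column, row] in pixels, amid what is visible of it).
- silhouettes(name, camera): "mask" (384x512 bool, what is visible of it) and "position" ([column, row] in pixels, amid what is visible of it).
- spot_point(name, camera): "position" ([column, row] in pixels: a listed point, or the origin of a listed thing).
The state is a dict: "clock": time; "qpos": joint angles; "qd": joint speeds; "effort": joint torques, N m; "position": TCP position; "ee_rot": TCP orientation; "contact_force": force on the tool from outside, world axes, zero at the start; "moment": the same for the moment, N m; "width": finger opening in m.
Only numpy, scipy, OpenCV 4.12 (cv2) and the standard library are available. Lean on these libraries where they do the work, as an engineer would, in place of code of your own. Each camera call takes 0.05 s, during which the arm holds its last target.

## Working session

There is one attempt and no reset: what is moved stays moved. The work goes in short steps, Python scripts to look and compute and a tool call to move; the robot and the scene stay as the last step left them, time stands still between calls to the robot, and variables do not carry over. Pictures are saved under pics/ and viewed, and the job is handed in when it is done.

Besides the shell and the picture viewer there is one more tool, called after ">>>" by a JSON object that holds its "method" and its "body". jog_arm: Moves the arm, as the interface text tells. Its arguments: {"type":"object","properties":{"targets":{"type":"array","items":{"type":"array"}},"force":{"type":"number"}},"required":["targets"]}

```bash
ls; mkdir -p pics; python3 - <<'E'
from rig import manip, get_image, camera_model
import cv2, numpy as np
print(manip.get_state())
for n in ("side","top"):
    p,d=get_image(n); cv2.imwrite(f"pics/{n}0.png",p[:,:,::-1]); np.savez(f"pics/{n}0.npz",p=p,d=d)
    m=camera_model(n); print(n,m)
E
```

```text
pics
{'clock': 0.0, 'qpos': array([ 1.21699633e+00,  2.76632801e-01,  1.50613895e+00,  1.77878076e-05,
        1.36067929e+00, -1.20997854e-01]), 'qd': array([-0.00025617,  0.00092948, -0.00092667,  0.0013254 , -0.0006719 ,
        0.00185212]), 'effort': array([-1.43624598e-03, -4.16774118e+01, -2.45797294e+01, -2.29840653e-04,
        1.10629937e-02,  3.55433247e-05]), 'position': array([0.13245933, 0.55896522, 0.21161586]), 'ee_rot': array([-0.7016842 ,  0.70295853, -0.08228401,  0.08196302]), 'contact_force': array([ 0.26135447, -0.41233527, -0.16962689]), 'moment': array([-0.04542362, -0.01891722,  0.01195941]), 'width': 0.08548224468322096}
side {'mtx': array([[406.10778621,   0.        , 256.97959132],
       [  0.        , 406.10778621, 195.96656952],
       [  0.        ,   0.        ,   1.        ]]), 'world_from_camera': array([[ 0.99578036,  0.05819159, -0.07095928,  0.46186848],
       [-0.0913619 ,  0.55591815, -0.82620095, -1.05076888],
       [-0.00863039,  0.82919765,  0.55888887,  0.80424763],
       [ 0.        ,  0.        ,  0.        ,  1.        ]])}
top {'mtx': array([[397.9130809 ,   0.        , 258.90670357],
       [  0.        , 397.9130809 , 188.55864752],
       [  0.        ,   0.        ,   1.        ]]), 'world_from_camera': array([[-2.47934274e-02,  9.91172402e-01, -1.30240374e-01,
         3.93692421e-01],
       [-9.99692143e-01, -2.44581835e-02,  4.17319228e-03,
        -8.38527811e-03],
       [ 9.50910048e-04,  1.30303746e-01,  9.91473666e-01,
         1.40349364e+00],
       [ 0.00000000e+00,  0.00000000e+00,  0.00000000e+00,
         1.00000000e+00]])}
```

View pics/side0.png

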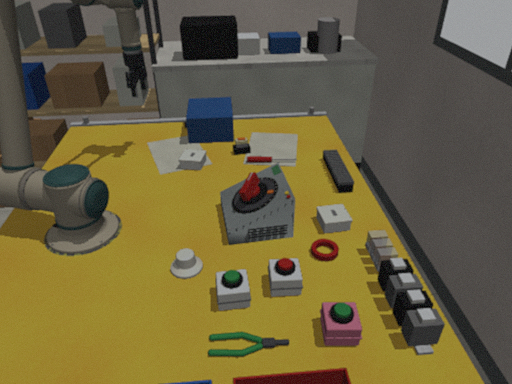

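View pics/top0.png

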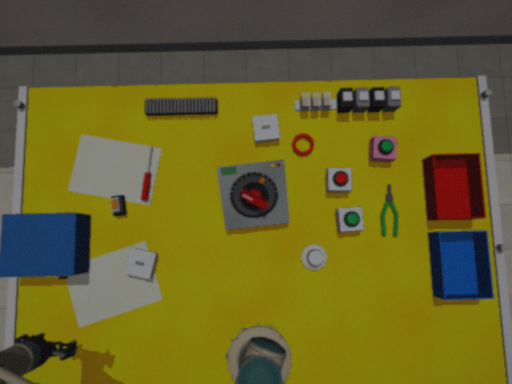

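```bash
cat > h.py <<'E'
import numpy as np, cv2
from rig import *
def ray(n,uv):
    m=camera_model(n);K=m["mtx"];T=m["world_from_camera"]
    d=np.array([(uv[0]-K[0,2])/K[0,0],-(uv[1]-K[1,2])/K[1,1],-1.])
    return T[:3,3],T[:3,:3]@d
def at_depth(n,uv,z): o,d=ray(n,uv); return o+d*z
def at_z(n,uv,h): o,d=ray(n,uv); return o+d*(h-o[2])/d[2]
def proj(n,P):
    m=camera_model(n);K=m["mtx"];T=m["world_from_camera"]
    p=(np.atleast_2d(P)-T[:3,3])@T[:3,:3]; 
    return np.c_[K[0,0]*p[:,0]/-p[:,2]+K[0,2], K[1,1]*-p[:,1]/-p[:,2]+K[1,2]]
def cloud(n,d):
    m=camera_model(n);K=m["mtx"];T=m["world_from_camera"]
    v,u=np.mgrid[:384,:512]
    c=np.stack([(u-K[0,2])/K[0,0]*d,-(v-K[1,2])/K[1,1]*d,-d],-1)
    return c@T[:3,:3].T+T[:3,3]
def tri(pts):
    A=np.zeros((3,3));b=np.zeros(3)
    for n,uv in pts:
        o,d=ray(n,uv);d=d/np.linalg.norm(d);M=np.eye(3)-np.outer(d,d);A+=M;b+=M@o
    return np.linalg.solve(A,b)
E
python3 - <<'E'
from h import *
np.set_printoptions(precision=4,suppress=True)
for n in ("side","top"):
    p,d=get_image(n); np.savez(f"pics/{n}1.npz",p=p,d=d)
    C=cloud(n,d)
    for t in ("supply","knob_grip","pointer_tip","marker_tip","green_top","red_top"):
        for r in spot_point(t,n)[:3]:
            u,v=r["position"]; print(n,t,round(r["score"],2),np.round([u,v],1),C[int(round(v)),int(round(u))])
    r=silhouettes("supply",n)[0]; np.save(f"pics/supmask_{n}.npy",r["mask"])
    big=cv2.resize(p[150:260,190:400] if n=="top" else p[155:325,200:380],None,fx=4 if n=="side" else 3.8,fy=4 if n=="side" else 3.8,interpolation=cv2.INTER_CUBIC)
    cv2.imwrite(f"pics/{n}_zoom.png",big[:600,:800,::-1])
E
```

```text
side supply 0.83 [254. 220.] [ 0.5335 -0.1061  0.081 ]
side supply 0.3 [196.9 162. ] [0.3497 0.3448 0.0353]
side knob_grip 0.58 [250.  186.2] [ 0.5305 -0.0063  0.136 ]
side pointer_tip 0.72 [259.5 180. ] [0.5675 0.0589 0.115 ]
side marker_tip 0.76 [270.4 189.7] [ 0.5897 -0.0259  0.13  ]
side green_top 0.71 [343.7 310. ] [ 0.7058 -0.4587  0.0819]
side green_top 0.59 [232.6 275.2] [ 0.4627 -0.325   0.0821]
side red_top 0.68 [282.2 260.9] [ 0.5902 -0.2875  0.082 ]
top supply 0.64 [252.6 197.2] [0.5317 0.0057 0.1511]
top knob_grip 0.62 [252.3 199.9] [0.5229 0.0092 0.1452]
top knob_grip 0.53 [352.9 213.6] [ 0.4745 -0.3251  0.0788]
top pointer_tip 0.64 [240.6 189.2] [0.5625 0.0446 0.1181]
top marker_tip 0.7 [261.2 181.8] [ 0.5834 -0.0211  0.1218]
top green_top 0.67 [352.2 216.4] [ 0.468  -0.3215  0.0786]
top green_top 0.67 [388.3 144.7] [ 0.7062 -0.4569  0.0803]
top red_top 0.68 [343.8 179.7] [ 0.59   -0.3016  0.0771]
top red_top 0.52 [141.8 261.1] [0.3362 0.3854 0.0435]
```

```bash
ls pics
```

```text
side0.npz
side0.png
side1.npz
side_zoom.png
supmask_side.npy
supmask_top.npy
top0.npz
top0.png
top1.npz
top_zoom.png
```

View pics/top_zoom.png

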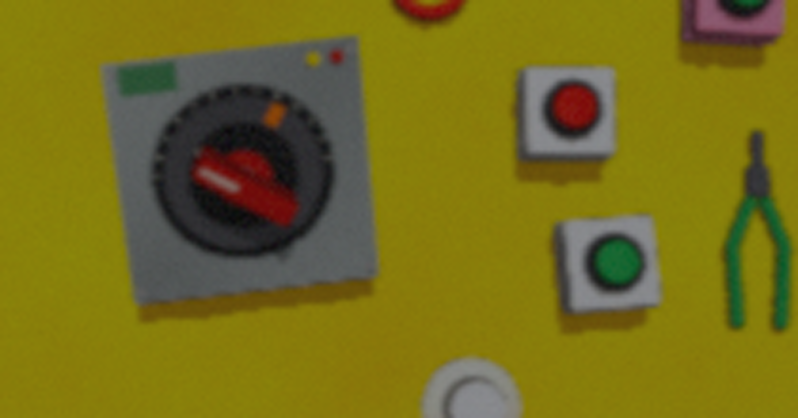

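View pics/side_zoom.png

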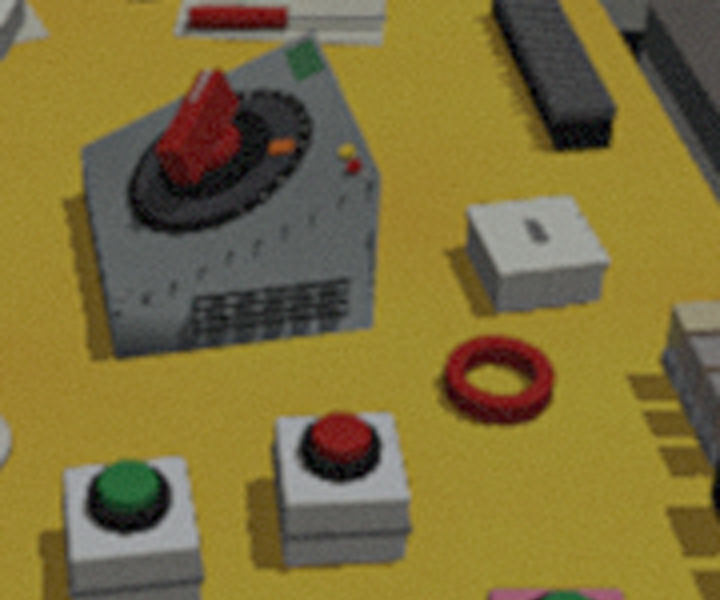

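```bash
cat >> h.py <<'E'
def frame(c,yaw):
    x=np.array([np.cos(yaw),np.sin(yaw),0]);y=np.array([-np.sin(yaw),np.cos(yaw),0]);z=np.array([0,0,1.])
    a=np.radians(25); n=np.cos(a)*z-np.sin(a)*x; u=np.cos(a)*x+np.sin(a)*z
    return u,y,n  # up slope, left, normal
E
python3 - <<'E'
from h import *
np.set_printoptions(precision=4,suppress=True)
z=np.load("pics/top1.npz");d=z["d"];
px=[(217.4,167.4),(283.7,160),(289.2,222.9),(226,229.7)]
Q=[at_z("top",p,h) for p,h in zip(px,(.1432,.1432,.05,.05))]
print(np.array(Q),"center",np.mean(Q,0)); L=Q[0]-Q[1];print("yaw",[np.arctan2(*(v[1::-1])) for v in (Q[0]-Q[3],Q[1]-Q[2])],[np.arctan2(-v[0],v[1]) for v in (Q[0]-Q[1],Q[3]-Q[2])],[np.linalg.norm(Q[i][:2]-Q[(i+1)%4][:2]) for i in range(4)])
for n in("top","side"):
    d=np.load(f"pics/{n}1.npz")["d"];C=cloud(n,d);m=np.load(f"pics/supmask_{n}.npy")
    P=C[m];print(n,len(P),np.median(P,0))
    # robust plane
    c0=np.array(np.mean(Q,0));ok=np.abs((P-c0)@frame(0,.1)[2])<.008
    for _ in range(10):
        c=P[ok].mean(0);nn=np.linalg.svd(P[ok]-c)[2][2];nn*=np.sign(nn[2]);ok=np.abs((P-c)@nn)<.005
    print(nn,"tilt",np.degrees(np.arccos(nn[2])),"yaw",np.arctan2(-nn[1],-nn[0]),ok.sum(),"plane z at c0",c[2]-((c0-c)[:2]@nn[:2])/nn[2])
E
```

```text
[[ 0.6312  0.1181  0.1432]
 [ 0.6501 -0.0959  0.1432]
 [ 0.4515 -0.1139  0.05  ]
 [ 0.4338  0.1007  0.05  ]] center [0.5417 0.0022 0.0966]
yaw [np.float64(0.08766292135666594), np.float64(0.09025046419456766)] [np.float64(0.08844647742698739), np.float64(0.08201955083870587)] [np.float64(0.21484999764606896), np.float64(0.1994686862404151), np.float64(0.215369494380893), np.float64(0.1980842680752827)]
top 4280 [0.5461 0.0049 0.1083]
[-0.4236 -0.039   0.905 ] tilt 25.17288829982953 yaw 0.09175152509744071 3055 plane z at c0 0.09583052277867392
side 4602 [ 0.5544 -0.0659  0.0843]
[-0.4212 -0.0404  0.9061] tilt 25.033944479908236 yaw 0.09565044957438071 2157 plane z at c0 0.09798277152632597
```

```bash
python3 - <<'E'
from h import *
np.set_printoptions(precision=3,suppress=True)
c=np.array([.5417,.0022,.0966]);u,y,n=frame(c,.089)
def on(cam,uv,h):
    o,d=ray(cam,uv);t=((c+h*n-o)@n)/(d@n);P=o+t*d-c;return np.array([P@u,P@y])
for cam,uv,h in [("top",(240.6,189.2),.01),("side",(259.5,180),.01),("top",(261.2,181.8),.008),("side",(270.4,189.7),.008)]:
    q=on(cam,uv,h);print(cam,h,q,np.hypot(*q),np.arctan2(q[1],q[0]))
for cam in("top","side"):
    p=np.load(f"pics/{cam}1.npz")["p"];hsv=cv2.cvtColor(p,cv2.COLOR_RGB2HSV).astype(int)
    m=np.load(f"pics/supmask_{cam}.npy");m=cv2.dilate(m.astype(np.uint8),np.ones((15,15)))>0
    H,S,V=hsv[...,0],hsv[...,1],hsv[...,2]
    red=m&((H<6)|(H>172))&(S>130)&(V>70)
    org=m&(H>=7)&(H<=17)&(S>130)&(V>90)
    for nm,k,h in(("red",red,.056),("org",org,.008)):
        v,uu=np.nonzero(k);ok=[]
        Q=np.array([on(cam,(a,b),h) for a,b in zip(uu,v)]); r=np.hypot(*Q.T);Q=Q[r<.09]
        mu=np.median(Q,0);ev,ew=np.linalg.eigh(np.cov(Q.T))
        print(cam,nm,len(Q),mu,np.hypot(*mu),"ang",np.arctan2(mu[1],mu[0]),"axis",np.arctan2(ew[1,1],ew[0,1]),np.sqrt(ev)*np.sqrt(12))
p=np.load("pics/top1.npz")["p"]
for a in(.3,):pass
# stripe ends in zoom
for zx,zy in((197,171),(238,190)):
    print(on("top",(zx/3.8+190,zy/3.8+150),.056))
E
```

```text
top 0.01 [0.031 0.042] 0.05197443259866378 0.930488419305191
side 0.01 [0.035 0.046] 0.05762617890329274 0.9172353923596871
top 0.008 [ 0.048 -0.028] 0.055014379716165636 -0.5258472489179412
side 0.008 [ 0.056 -0.027] 0.06259617676722846 -0.4516847308437516
top red 268 [ 0.011 -0.004] 0.012010518611140556 ang -0.33954128774700176 axis 0.849680242136432 [0.038 0.085]
top org 22 [ 0.054 -0.031] 0.06200673547410071 ang -0.516893445624557 axis 2.4573810618420335 [0.013 0.018]
side red 312 [ 0.011 -0.035] 0.03621839625924562 ang -1.267471510160615 axis 1.3694367399432705 [0.055 0.097]
side org 20 [ 0.053 -0.033] 0.06237256552906353 ang -0.5491464158295274 axis 2.4597830584311513 [0.014 0.024]
[0.026 0.039]
[0.005 0.007]
```

```bash
python3 - <<'E'
from h import *
from scipy.spatial.transform import Rotation as R
np.set_printoptions(precision=4,suppress=True)
s=manip.get_state();q=s["ee_rot"];M=R.from_quat(np.r_[q[1:],q[0]]).as_matrix();print(M,s["position"])
zy=np.arctan2(M[1,2],M[0,2]);print("tool z yaw",zy,"j6",s["qpos"][5],"j1",s["qpos"][0])
c=np.array([.5417,.0022,.0966]);u,y,n=frame(c,.089)
print("n",n)
for h in(.04,.046,.048):print(h,c+h*n)
for th in(.93,-.52):
    by=np.arctan2(np.sin(th),np.cos(th)*np.cos(np.radians(25)))+.089
    print(th,"bar yaw",by,"spin needed",[(by+k*np.pi/2-zy) for k in(-1,1)])
E
```

```text
[[ 0.973   0.      0.2307]
 [-0.2307  0.0001  0.973 ]
 [ 0.     -1.      0.0001]] [0.1327 0.5595 0.2126]
tool z yaw 1.3379713326800573 j6 -0.12096622633643317 j1 1.2170058421179044
n [-0.4209 -0.0376  0.9063]
0.04 [0.5249 0.0007 0.1329]
0.046 [0.5223 0.0005 0.1383]
0.048 [0.5215 0.0004 0.1401]
0.93 bar yaw 1.0654229108977515 spin needed [np.float64(-1.8433447485772023), np.float64(1.298247905012591)]
-0.52 bar yaw -0.47444001646588074 spin needed [np.float64(-3.3832076759408345), np.float64(-0.24161502235104138)]
```

>>> {"method": "jog_arm", "body": {"targets": [[0.05,[0,0,0.04],0],[0.05,[0.03,-0.043,0],-0.142],[0.05,[0.03,-0.043,0],-0.142],[0.05,[0.03,-0.043,0],-0.142],[0.05,[0.03,-0.043,0],-0.142],[0.05,[0.03,-0.043,0],-0.142],[0.05,[0.03,-0.043,0],-0.142],[0.05,[0.03,-0.043,0],-0.142],[0.05,[0.03,-0.043,0],-0.142],[0.05,[0.03,-0.043,0],-0.142]], "force": 30}}

```text
clock: 2.15
position: [0.4035, 0.1711, 0.2528]
ee_rot: [0.514, -0.513, 0.486, -0.486]
contact_force: [1.0, 0.6, -0.2]
width: 0.0501
```

>>> {"method": "jog_arm", "body": {"targets": [[0.045,[0.03,-0.043,0],-0.142],[0.045,[0.03,-0.043,0],-0.142],[0.045,[0.03,-0.043,0],-0.142],[0.045,[0.0,-0.0,0],-0.14],[0.045,[0,0,0],0],[0.045,[0,0,0],0]]}}

```text
clock: 2.9
position: [0.4923, 0.0439, 0.2526]
ee_rot: [0.36, -0.36, 0.609, -0.609]
contact_force: [0.2, 0.2, -0.9]
width: 0.0452
```

```bash
cat >> h.py <<'E'
from scipy.spatial.transform import Rotation as R
c0=np.array([.5417,.0022,.0966])
def st():
    s=manip.get_state();q=s["ee_rot"];M=R.from_quat(np.r_[q[1:],q[0]]).as_matrix()
    zy=np.arctan2(M[1,2],M[0,2]); by=zy+np.pi/2-.089; by=(by+np.pi)%(2*np.pi)-np.pi
    th=np.arctan2(np.sin(by)*np.cos(np.radians(25)),np.cos(by))
    print("t",s["clock"],"pos",s["position"].round(4),"zyaw",round(zy,4),"bar th implied",round(th,3),"F",s["contact_force"].round(2),"M",s["moment"].round(2),"w",round(s["width"],4),"q",s["qpos"].round(2))
    u,y,n=frame(0,.089);p=s["position"]-c0;print("knob frame u,y,n:",(p@u).round(4),(p@y).round(4),(p@n).round(4),"F u,y,n:",*[round(float(s["contact_force"]@v),2) for v in(u,y,n)])
    return s
E
python3 -c "
from h import *
st()
p,d=get_image('top');C=cloud('top',d);cv2.imwrite('pics/t2.png',cv2.resize(p[130:280,170:370],None,fx=4,fy=4,interpolation=cv2.INTER_CUBIC)[:,:,::-1])"
```

```text
t 2.9 pos [0.4923 0.0439 0.2526] zyaw -0.5035 bar th implied 0.932 F [ 0.25  0.23 -0.85] M [-0.01  0.    0.01] w 0.0452 q [-0.05  0.13  1.6   0.    1.41  0.45]
knob frame u,y,n: 0.0247 0.046 0.1606 F u,y,n: -0.12 0.2 -0.89
```

View pics/t2.png

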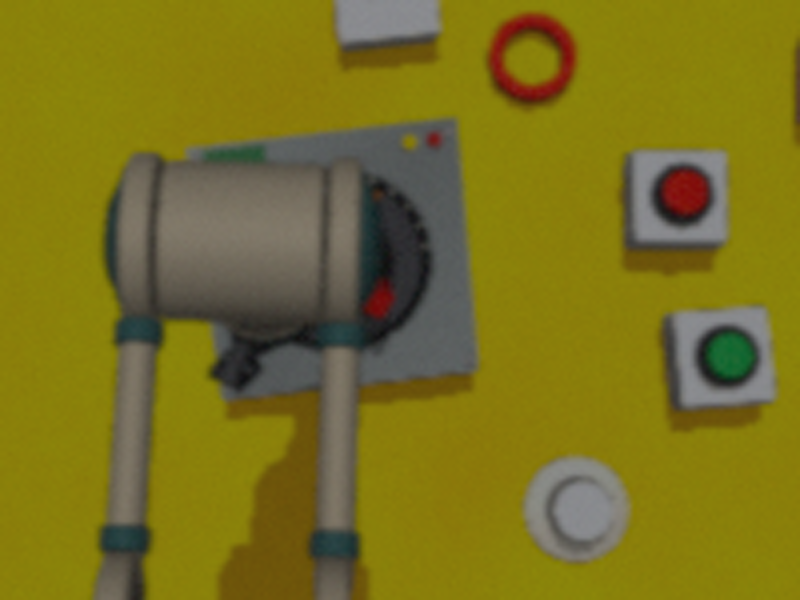

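>>> {"method": "jog_arm", "body": {"targets": [[0.045,[0.0295,-0.0435,0],0],[0.045,[0,0,-0.05],0],[0.045,[0,0,-0.04],0],[0.045,[0,0,0],0]]}}

```text
clock: 3.45
position: [0.5194, 0.0009, 0.16]
ee_rot: [0.358, -0.361, 0.61, -0.607]
contact_force: [0.2, -0.8, 0.8]
width: 0.0447
```

```bash
python3 -c "
from h import *
st()
p,d=get_image('side');cv2.imwrite('pics/s3.png',cv2.resize(p[140:260,190:340],None,fx=5,fy=5,interpolation=cv2.INTER_CUBIC)[:,:,::-1])"
```

```text
t 3.45 pos [0.5194 0.0009 0.16  ] zyaw -0.5041 bar th implied 0.931 F [ 0.16 -0.83  0.83] M [ 0.01  0.04 -0.06] w 0.0447 q [-0.13  0.23  1.7  -0.    1.21  0.37]
knob frame u,y,n: 0.0066 0.0007 0.0669 F u,y,n: 0.43 -0.84 0.72
```

View pics/s3.png

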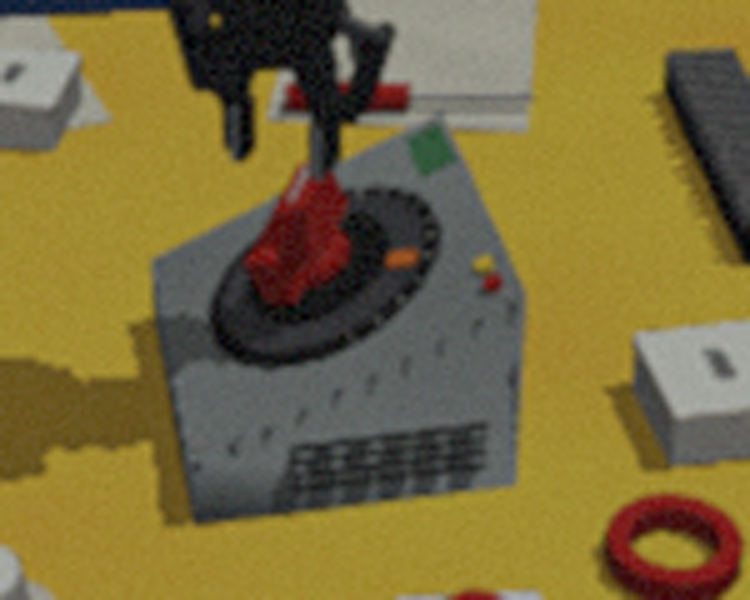

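```bash
python3 -c "
from h import *
P=np.array([[.546,-.0135,.148],[.493,.0155,.148],[.518,0,.147]])
print((proj('side',P)-[190,140])*5)"
```

```text
[[326.10253032 218.12178953]
 [236.20420632 197.93939881]
 [278.48771157 210.33887779]]
```

```bash
python3 -c "
from h import *
p,d=get_image('side');C=cloud('side',d)
for y in range(150,185,2):
    x=237
    print(y, [ (x, p[y,x].tolist(), C[y,x].round(3).tolist()) for x in (237,254)])
"
```

```text
150 [(237, [34, 34, 29], [0.495, -0.006, 0.261]), (254, [6, 3, 5], [0.545, 0.001, 0.255])]
152 [(237, [20, 18, 13], [0.495, -0.008, 0.255]), (254, [29, 29, 32], [0.544, -0.011, 0.255])]
154 [(237, [9, 5, 17], [0.495, 0.001, 0.244]), (254, [19, 20, 21], [0.543, -0.021, 0.253])]
156 [(237, [10, 14, 14], [0.495, 0.001, 0.238]), (254, [10, 8, 21], [0.543, -0.021, 0.247])]
158 [(237, [29, 30, 28], [0.495, 0.002, 0.23]), (254, [12, 17, 7], [0.543, -0.024, 0.242])]
160 [(237, [46, 47, 48], [0.494, 0.003, 0.224]), (254, [8, 16, 14], [0.543, -0.024, 0.235])]
162 [(237, [53, 57, 56], [0.494, -0.0, 0.219]), (254, [16, 18, 17], [0.542, -0.026, 0.23])]
164 [(237, [56, 60, 61], [0.494, 0.004, 0.209]), (254, [37, 36, 40], [0.543, -0.018, 0.219])]
166 [(237, [52, 51, 55], [0.494, 0.003, 0.203]), (254, [49, 55, 57], [0.543, -0.02, 0.213])]
168 [(237, [48, 52, 56], [0.493, 0.006, 0.195]), (254, [45, 53, 54], [0.542, -0.023, 0.208])]
170 [(237, [83, 79, 59], [0.493, 0.01, 0.185]), (254, [55, 56, 61], [0.543, -0.015, 0.197])]
172 [(237, [152, 130, 42], [0.502, 0.309, 0.002]), (254, [55, 56, 58], [0.542, -0.021, 0.194])]
174 [(237, [162, 138, 52], [0.501, 0.299, -0.001]), (254, [67, 69, 66], [0.542, -0.02, 0.186])]
176 [(237, [161, 137, 42], [0.5, 0.28, 0.002]), (254, [96, 20, 13], [0.546, 0.025, 0.152])]
178 [(237, [160, 137, 47], [0.5, 0.27, -0.001]), (254, [98, 28, 23], [0.546, 0.025, 0.145])]
180 [(237, [160, 136, 44], [0.499, 0.249, 0.002]), (254, [101, 32, 33], [0.545, 0.017, 0.142])]
182 [(237, [154, 135, 55], [0.495, 0.112, 0.079]), (254, [103, 35, 30], [0.545, 0.016, 0.136])]
184 [(237, [92, 95, 98], [0.494, 0.097, 0.08]), (254, [100, 22, 27], [0.544, 0.011, 0.131])]
```

```bash
python3 -c "
from h import *
s=st()
p,d=get_image('side');C=cloud('side',d)
st()
for y in range(160,178,1):
    print(y, [ (x, C[y,x].round(3).tolist()) for x in (237,238,254)])
cv2.imwrite('pics/s4.png',cv2.resize(p[120:220,200:300],None,fx=6,fy=6,interpolation=cv2.INTER_NEAREST)[:,:,::-1])
T=proj('side',s['position']);print(T,(T-[200,120])*6)
"
```

```text
t 3.55 pos [5.228e-01 4.000e-04 1.637e-01] zyaw -0.5045 bar th implied 0.931 F [ 0.45  0.55 -0.29] M [-0.01 -0.04  0.02] w 0.0448 q [-0.13  0.23  1.7  -0.    1.21  0.37]
knob frame u,y,n: 0.0112 -0.0001 0.0688 F u,y,n: 0.33 0.51 -0.48
t 3.6 pos [5.235e-01 3.000e-04 1.645e-01] zyaw -0.5047 bar th implied 0.931 F [0.56 0.14 1.35] M [-0.05  0.    0.06] w 0.0452 q [-0.13  0.23  1.69 -0.    1.21  0.37]
knob frame u,y,n: 0.0121 -0.0003 0.0692 F u,y,n: 1.09 0.09 0.99
160 [(237, [0.494, 0.002, 0.224]), (238, [0.497, 0.002, 0.224]), (254, [0.543, -0.023, 0.235])]
161 [(237, [0.494, 0.005, 0.219]), (238, [0.497, 0.002, 0.22]), (254, [0.542, -0.03, 0.236])]
162 [(237, [0.494, 0.002, 0.217]), (238, [0.497, 0.002, 0.217]), (254, [0.542, -0.029, 0.232])]
163 [(237, [0.494, 0.004, 0.213]), (238, [0.497, 0.001, 0.214]), (254, [0.542, -0.025, 0.226])]
164 [(237, [0.494, 0.006, 0.208]), (238, [0.497, 0.001, 0.211]), (254, [0.542, -0.025, 0.222])]
165 [(237, [0.494, 0.007, 0.204]), (238, [0.497, 0.0, 0.208]), (254, [0.542, -0.023, 0.219])]
166 [(237, [0.462, -1.051, 0.804]), (238, [0.496, -0.001, 0.205
[... 434 characters left out ...]
2, 0.314, 0.004]), (238, [0.506, 0.317, 0.001]), (254, [0.542, -0.024, 0.199])]
172 [(237, [0.502, 0.312, 0.0]), (238, [0.506, 0.31, 0.001]), (254, [0.542, -0.023, 0.195])]
173 [(237, [0.501, 0.3, 0.003]), (238, [0.505, 0.305, -0.0]), (254, [0.542, -0.022, 0.19])]
174 [(237, [0.501, 0.296, 0.001]), (238, [0.505, 0.297, -0.0]), (254, [0.546, 0.03, 0.156])]
175 [(237, [0.501, 0.287, 0.001]), (238, [0.505, 0.286, 0.002]), (254, [0.546, 0.026, 0.155])]
176 [(237, [0.501, 0.285, -0.001]), (238, [0.504, 0.277, 0.003]), (254, [0.546, 0.028, 0.15])]
177 [(237, [0.5, 0.273, 0.001]), (238, [0.504, 0.271, 0.002]), (254, [0.546, 0.024, 0.149])]
[[247.1378466  177.23132489]] [[282.82707957 343.38794931]]
```

View pics/s4.png

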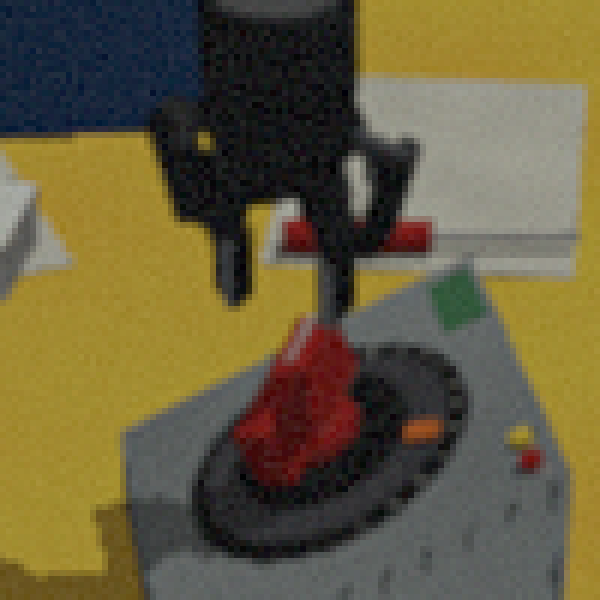

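>>> {"method": "jog_arm", "body": {"targets": [[0.045,[0,0,0],0],[0.045,[0,0,0],0],[0.045,[0,0,0],0]]}}

```text
clock: 3.98
position: [0.5225, 0.0, 0.1632]
ee_rot: [-0.359, 0.359, -0.609, 0.61]
contact_force: [-0.6, -0.1, -0.5]
width: 0.0452
```

```bash
python3 -c "
from h import *
for i in range(4):
    s=st()
    p,d=get_image('side');C=cloud('side',d)
    print([ (y, C[y,238].round(3).tolist()) for y in (167,168,169,170,171,172,173)])
"
```

```text
t 3.975 pos [0.5225 0.     0.1632] zyaw -0.5058 bar th implied 0.93 F [-0.6  -0.14 -0.5 ] M [0.04 0.03 0.01] w 0.0452 q [-0.13  0.23  1.7  -0.    1.21  0.37]
knob frame u,y,n: 0.0106 -0.0005 0.0685 F u,y,n: -0.76 -0.08 -0.2
[(167, [0.496, -0.001, 0.202]), (168, [0.496, 0.001, 0.197]), (169, [0.496, 0.001, 0.194]), (170, [0.496, 0.007, 0.187]), (171, [0.506, 0.319, 0.0]), (172, [0.506, 0.31, 0.001]), (173, [0.505, 0.299, 0.003])]
t 4.025 pos [0.5223 0.     0.1629] zyaw -0.5059 bar th implied 0.929 F [ 0.21  0.47 -0.58] M [ 0.03 -0.01 -0.01] w 0.0449 q [-0.13  0.23  1.7  -0.    1.21  0.37]
knob frame u,y,n: 0.0104 -0.0005 0.0684 F u,y,n: -0.02 0.45 -0.64
[(167, [0.496, 0.004, 0.199]), (168, [0.496, 0.002, 0.196]), (169, [0.496, -0.002, 0.196]), (170, [0.496, 0.003, 0.189]), (171, [0.506, 0.318, 0.001]), (172, [0.506, 0.311, 0.001]), (173, [0.505, 0.302, 0.001])]
t 4.075 pos [ 0.5222 -0.      0.1628] zyaw -0.506 bar th implied 0.929 F [-0.41 -0.3   0.48] M [-0.02  0.06  0.01] w 0.0449 q [-0.13  0.23  1.7  -0.    1.21  0.37]
knob frame u,y,n: 0.0102 -0.0005 0.0683 F u,y,n: -0.19 -0.26 0.62
[(167, [0.496, 0.002, 0.2]), (168, [0.496, 0.004, 0.195]), (169, [0.496, 0.004, 0.192]), (170, [0.496, 0.005, 0.188]), (171, [0.506, 0.317, 0.001]), (172, [0.506, 0.313, -0.001]), (173, [0.505, 0.303, 0.001])]
t 4.125 pos [ 0.5222 -0.      0.1627] zyaw -0.506 bar th implied 0.929 F [-0.02 -0.16  0.01] M [-0.   -0.01  0.04] w 0.0449 q [-0.13  0.23  1.7  -0.    1.21  0.37]
knob frame u,y,n: 0.0102 -0.0005 0.0682 F u,y,n: -0.03 -0.15 0.02
[(167, [0.496, -0.002, 0.202]), (168, [0.496, 0.002, 0.197]), (169, [0.496, 0.002, 0.193]), (170, [0.496, 0.001, 0.19]), (171, [0.506, 0.314, 0.003]), (172, [0.506, 0.313, -0.0]), (173, [0.505, 0.292, 0.007])]
```

>>> {"method": "jog_arm", "body": {"targets": [[0.045,[-0.001,0,-0.01],0],[0.045,[0,0,-0.01],0],[0.045,[0,0,0],0],[0.045,[0,0,0],0]]}}

```text
clock: 4.68
position: [0.5212, 0.0, 0.1423]
ee_rot: [0.359, -0.359, 0.609, -0.609]
contact_force: [0.1, -0.6, 0.2]
width: 0.0451
```

```bash
python3 -c "
from h import *
s=st()
p,d=get_image('side');C=cloud('side',d)
print([ (y, C[y,238].round(3).tolist()) for y in range(172,182)])
cv2.imwrite('pics/s5.png',cv2.resize(p[120:220,200:300],None,fx=6,fy=6,interpolation=cv2.INTER_CUBIC)[:,:,::-1])
"
```

```text
t 4.675 pos [0.5212 0.     0.1423] zyaw -0.506 bar th implied 0.929 F [ 0.13 -0.59  0.23] M [-0.    0.02 -0.02] w 0.0451 q [-0.13  0.25  1.73 -0.    1.16  0.37]
knob frame u,y,n: 0.0006 -0.0004 0.0502 F u,y,n: 0.17 -0.6 0.17
[(172, [0.496, 0.003, 0.182]), (173, [0.496, -0.001, 0.181]), (174, [0.496, 0.001, 0.176]), (175, [0.496, 0.004, 0.171]), (176, [0.495, 0.001, 0.169]), (177, [0.504, 0.268, 0.004]), (178, [0.503, 0.263, 0.003]), (179, [0.503, 0.257, 0.002]), (180, [0.503, 0.255, -0.001]), (181, [0.502, 0.245, 0.001])]
```

View pics/s5.png

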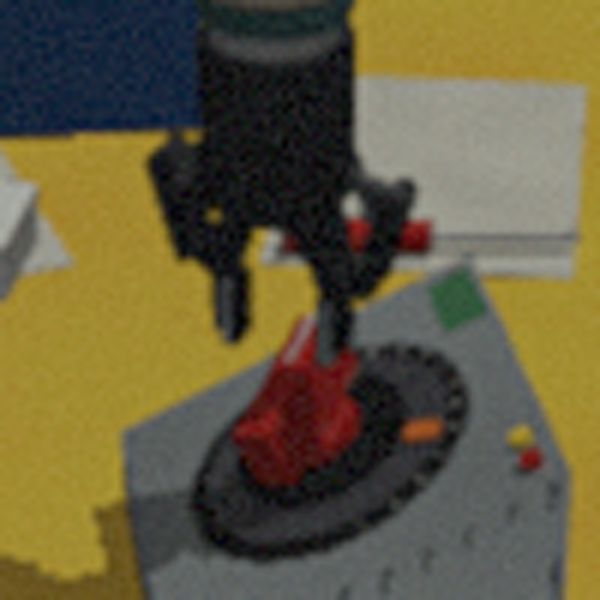

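>>> {"method": "jog_arm", "body": {"targets": [[0.045,[0,0,-0.008],0],[0.045,[0,0,-0.008],0],[0.045,[0,0,0],0]]}}

```text
clock: 5.1
position: [0.5204, 0.0001, 0.1255]
ee_rot: [0.358, -0.36, 0.61, -0.609]
contact_force: [0.9, 0.2, 0.5]
width: 0.045
```

```bash
python3 -c "
from h import *
s=st()
p,d=get_image('side');C=cloud('side',d)
print([ (y, C[y,238].round(3).tolist()) for y in range(177,186)])
print([ (y, C[y,254].round(3).tolist()) for y in range(177,192)])
cv2.imwrite('pics/s6.png',cv2.resize(p[120:220,200:300],None,fx=6,fy=6,interpolation=cv2.INTER_CUBIC)[:,:,::-1])
"
```

```text
t 5.1 pos [5.204e-01 1.000e-04 1.255e-01] zyaw -0.5059 bar th implied 0.929 F [0.87 0.19 0.48] M [ 0.03 -0.02  0.01] w 0.045 q [-0.13  0.26  1.76 -0.    1.13  0.37]
knob frame u,y,n: -0.0072 -0.0002 0.0353 F u,y,n: 1.0 0.12 0.06
[(177, [0.495, 0.0, 0.166]), (178, [0.495, 0.003, 0.161]), (179, [0.495, 0.005, 0.156]), (180, [0.495, -0.001, 0.156]), (181, [0.495, 0.001, 0.152]), (182, [0.498, 0.11, 0.08]), (183, [0.498, 0.105, 0.079]), (184, [0.497, 0.099, 0.079]), (185, [0.497, 0.093, 0.079])]
[(177, [0.542, -0.021, 0.176]), (178, [0.542, -0.024, 0.175]), (179, [0.542, -0.017, 0.167]), (180, [0.542, -0.023, 0.167]), (181, [0.542, -0.024, 0.164]), (182, [0.542, -0.017, 0.156]), (183, [0.542, -0.02, 0.154]), (184, [0.542, -0.019, 0.15]), (185, [0.544, 0.006, 0.131]), (186, [0.544, 0.006, 0.128]), (187, [0.543, 0.002, 0.126]), (188, [0.543, 0.002, 0.122]), (189, [0.543, -0.001, 0.121]), (190, [0.543, -0.006, 0.12]), (191, [0.542, -0.01, 0.119])]
```

View pics/s6.png

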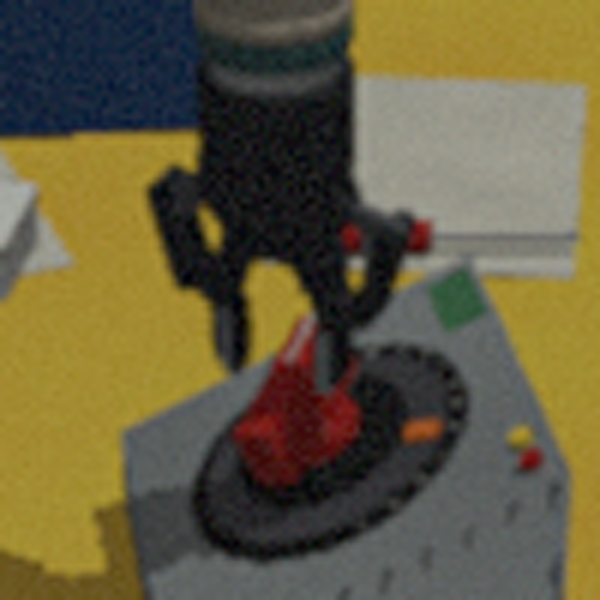

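>>> {"method": "jog_arm", "body": {"targets": [[0.045,[0.003,0,-0.007],0],[0.045,[0,0,-0.008],0],[0.045,[0,0,0],0]]}}

```text
clock: 5.52
position: [0.5234, 0.0001, 0.1106]
ee_rot: [0.358, -0.359, 0.61, -0.609]
contact_force: [0.2, 0.1, 0.1]
width: 0.0452
```

```bash
python3 -c "
from h import *
s=st()
p,d=get_image('side');C=cloud('side',d)
print([ (y, C[y,239].round(3).tolist()) for y in range(182,191)])
print([ (y, C[y,255].round(3).tolist()) for y in range(184,194)])
cv2.imwrite('pics/s7.png',cv2.resize(p[120:220,200:300],None,fx=6,fy=6,interpolation=cv2.INTER_CUBIC)[:,:,::-1])
"
```

```text
t 5.525 pos [5.234e-01 1.000e-04 1.106e-01] zyaw -0.506 bar th implied 0.929 F [0.19 0.06 0.12] M [ 0.01 -0.01  0.02] w 0.0452 q [-0.13  0.28  1.77 -0.    1.09  0.37]
knob frame u,y,n: -0.0108 -0.0004 0.0204 F u,y,n: 0.23 0.04 0.02
[(182, [0.497, -0.004, 0.151]), (183, [0.497, -0.002, 0.146]), (184, [0.497, -0.003, 0.143]), (185, [0.497, 0.006, 0.134]), (186, [0.5, 0.08, 0.083]), (187, [0.5, 0.078, 0.08]), (188, [0.499, 0.07, 0.082]), (189, [0.499, 0.065, 0.081]), (190, [0.496, -0.023, 0.135])]
[(184, [0.545, -0.021, 0.151]), (185, [0.545, -0.021, 0.148]), (186, [0.545, -0.019, 0.143]), (187, [0.544, -0.024, 0.143]), (188, [0.545, -0.021, 0.137]), (189, [0.544, -0.023, 0.135]), (190, [0.545, -0.009, 0.122]), (191, [0.545, -0.015, 0.122]), (192, [0.545, -0.016, 0.119]), (193, [0.545, -0.016, 0.116])]
```

View pics/s7.png

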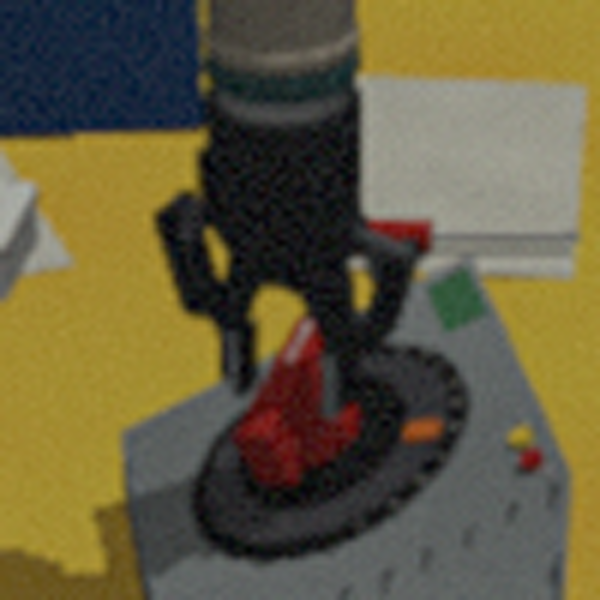

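>>> {"method": "jog_arm", "body": {"targets": [[0.045,[0,0,-0.008],0],[0.036,[0,0,0],0],[0.036,[0,0,0],0],[0.036,[0,0,0],-0.12],[0.034,[0,0,0],-0.12],[0.034,[0,0,0],-0.12],[0.032,[0,0,0],0]]}}

```text
clock: 6.45
position: [0.523, 0.0004, 0.1038]
ee_rot: [0.244, -0.245, 0.664, -0.663]
contact_force: [-4.1, 1.1, 3.8]
width: 0.0319
```

```bash
python3 -c "
from h import *
s=st()
p,d=get_image('side')
cv2.imwrite('pics/s8.png',cv2.resize(p[120:220,200:300],None,fx=6,fy=6,interpolation=cv2.INTER_CUBIC)[:,:,::-1])
"
```

```text
t 6.45 pos [5.230e-01 4.000e-04 1.038e-01] zyaw -0.8645 bar th implied 0.572 F [-4.11  1.14  3.77] M [0.2  0.54 0.1 ] w 0.0319 q [-0.13  0.29  1.78  0.    1.08  0.73]
knob frame u,y,n: -0.014 -0.0001 0.0145 F u,y,n: -2.02 1.5 5.11
```

View pics/s8.png

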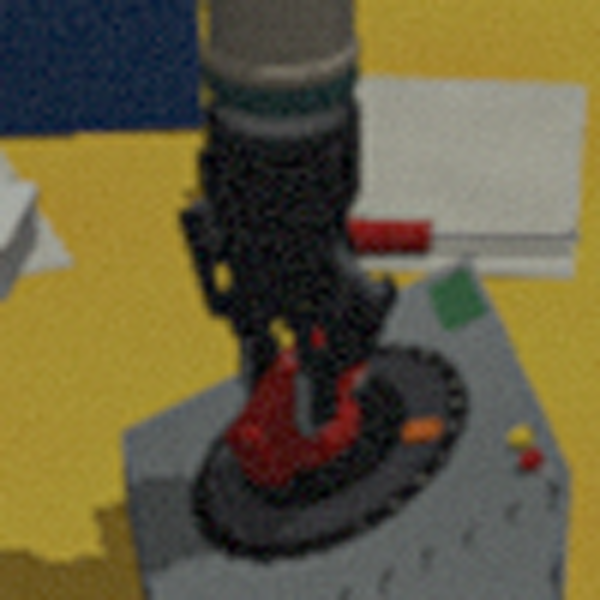

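>>> {"method": "jog_arm", "body": {"targets": [[0.034,[-0.002,0,0.004],0],[0.034,[0,0,0],-0.12],[0.034,[0,0,0],-0.12],[0.034,[0,0,0],-0.12],[0.034,[0,0,0],0]]}}

```text
clock: 7.12
position: [0.5211, 0.0006, 0.1076]
ee_rot: [0.121, -0.123, 0.697, -0.696]
contact_force: [-3.8, 2.3, 3.3]
width: 0.0341
```

```bash
python3 -c "
from h import *
s=st()
p,d=get_image('side')
cv2.imwrite('pics/s9.png',cv2.resize(p[120:220,200:300],None,fx=6,fy=6,interpolation=cv2.INTER_CUBIC)[:,:,::-1])
"
```

```text
t 7.125 pos [0.5211 0.0006 0.1076] zyaw -1.2241 bar th implied 0.234 F [-3.75  2.28  3.32] M [0.48 0.65 0.08] w 0.0341 q [-0.13  0.28  1.78  0.    1.08  1.09]
knob frame u,y,n: -0.0141 0.0003 0.0187 F u,y,n: -1.8 2.6 4.51
```

View pics/s9.png

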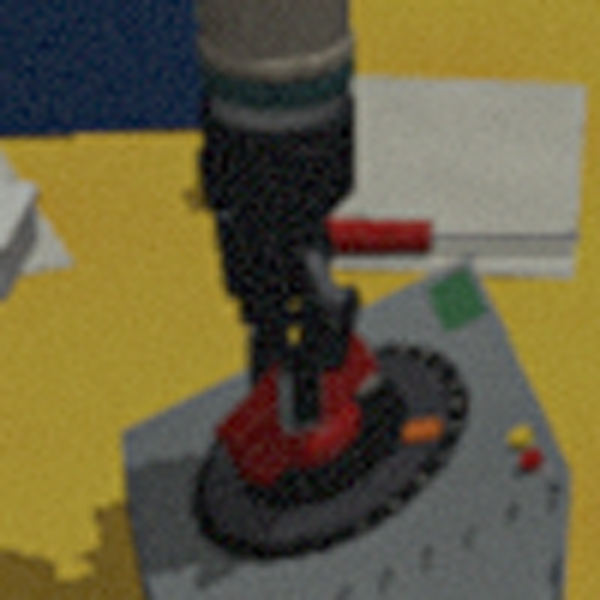

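>>> {"method": "jog_arm", "body": {"targets": [[0.034,[0,0,0],-0.13],[0.032,[0,0,0],-0.13],[0.032,[0,0,0],-0.13],[0.034,[0,0,0],-0.13],[0.034,[0,0,0],-0.13],[0.034,[0,0,0],-0.13],[0.034,[0,0,0],0]]}}

```text
clock: 8.05
position: [0.5216, 0.0024, 0.1077]
ee_rot: [-0.153, 0.152, 0.692, -0.689]
contact_force: [-3.2, 7.3, 4.0]
width: 0.0337
```

```bash
python3 -c "
from h import *
s=st()
p,d=get_image('side')
cv2.imwrite('pics/s10.png',cv2.resize(p[120:220,200:300],None,fx=6,fy=6,interpolation=cv2.INTER_CUBIC)[:,:,::-1])
"
```

```text
t 8.05 pos [0.5216 0.0024 0.1077] zyaw -2.0047 bar th implied -0.481 F [-3.21  7.26  4.03] M [1.26 0.52 0.17] w 0.0337 q [-0.13  0.28  1.78  0.    1.08  1.87]
knob frame u,y,n: -0.0134 0.002 0.0185 F u,y,n: -0.61 7.52 4.73
```

View pics/s10.png

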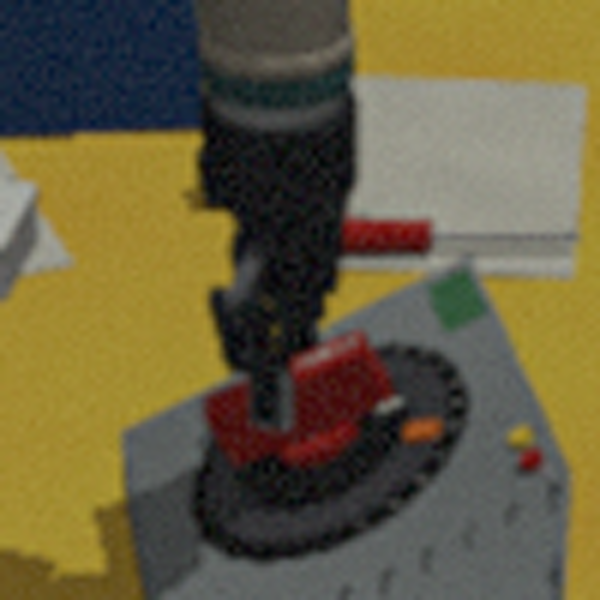

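```bash
cat >> h.py <<'E'
def on(cam,uv,h,c=c0):
    u,y,n=frame(0,.089);o,d=ray(cam,uv);t=((c+h*n-o)@n)/(d@n);P=o+t*d-c;return np.array([P@u,P@y])
E
python3 -c "
from h import *
f=lambda x,y:(x/6+200,y/6+120)
q=on('side',f(387,405),.01);print(q,np.hypot(*q),np.arctan2(q[1],q[0]))
q=on('side',f(422,430),.008);print('marker',q,np.hypot(*q),np.arctan2(q[1],q[0]))
a=on('side',f(298,360),.056);b=on('side',f(362,337),.056);print(a,b,np.arctan2(*(b-a)[::-1]))
"
```

```text
[ 0.0418737  -0.00517452] 0.04219221191427051 -0.12295108998880759
marker [ 0.05397095 -0.0364777 ] 0.06514204374956913 -0.5943515439769728
[ 0.01349321 -0.0002804 ] [ 0.04837518 -0.00836915] -0.22786201655151753
```

>>> {"method": "jog_arm", "body": {"targets": [[0.03,[0,-0.001,0],0],[0.026,[0,0,0],0],[0.02,[0,0,0],0],[0.015,[0,0,0],0],[0.015,[0,0,0],0]], "force": 25}}

```text
clock: 8.72
position: [0.5251, 0.003, 0.1092]
ee_rot: [-0.151, 0.154, 0.694, -0.687]
contact_force: [-0.5, 10.9, 6.1]
width: 0.0256
```

```bash
python3 -c "
from h import *
s=st()
p,d=get_image('side')
cv2.imwrite('pics/s11.png',cv2.resize(p[120:220,200:300],None,fx=6,fy=6,interpolation=cv2.INTER_CUBIC)[:,:,::-1])
p,d=get_image('top')
cv2.imwrite('pics/t11.png',cv2.resize(p[140:240,200:300],None,fx=6,fy=6,interpolation=cv2.INTER_CUBIC)[:,:,::-1])
"
```

```text
t 8.725 pos [0.5251 0.003  0.1092] zyaw -2.0051 bar th implied -0.482 F [-0.45 10.89  6.06] M [ 2.22 -0.3   0.2 ] w 0.0256 q [-0.13  0.28  1.78  0.01  1.08  1.87]
knob frame u,y,n: -0.0096 0.0023 0.0184 F u,y,n: 3.03 10.89 5.27
```

View pics/s11.png

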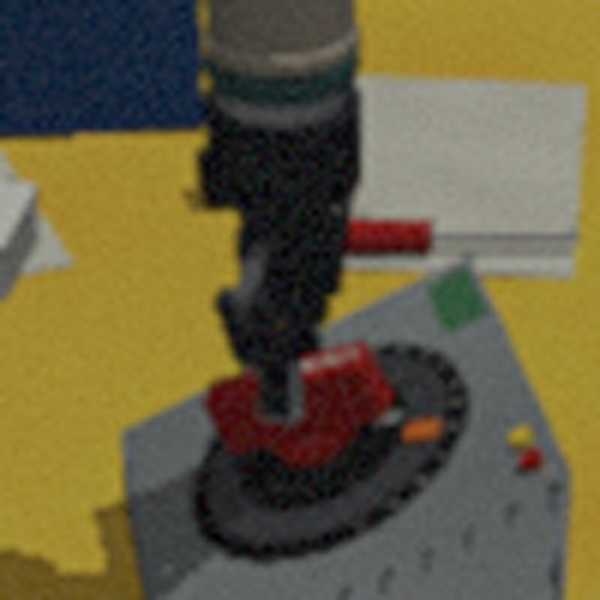

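View pics/t11.png

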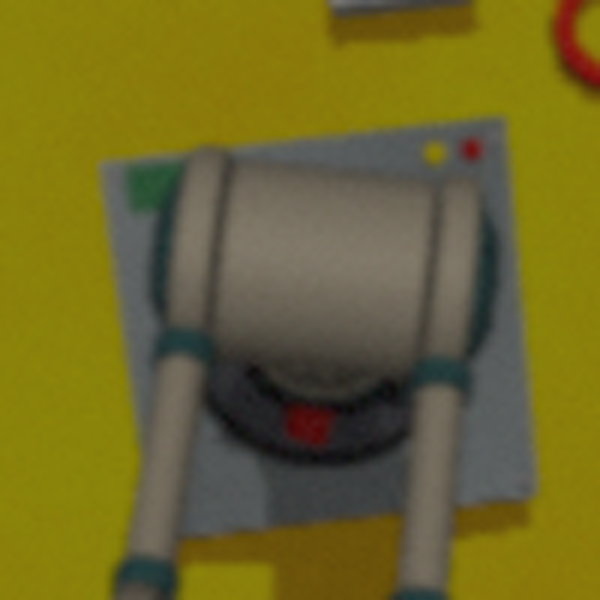

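>>> {"method": "jog_arm", "body": {"targets": [[0.015,[0,0.0015,0.001],0],[0.015,[0,0.001,0],0],[0.015,[0,0,0],0]], "force": 30}}

```text
clock: 9.2
position: [0.525, 0.0032, 0.1094]
ee_rot: [-0.15, 0.154, 0.692, -0.689]
contact_force: [1.3, 5.9, 1.7]
width: 0.0251
```

```bash
python3 -c "
from h import *
s=st()
p,d=get_image('side')
cv2.imwrite('pics/s12.png',cv2.resize(p[150:220,225:300],None,fx=8,fy=8,interpolation=cv2.INTER_CUBIC)[:,:,::-1])
f=lambda x,y:(x/6+200,y/6+120)
q=on('side',f(390,415),.01);print(q,np.hypot(*q),np.arctan2(q[1],q[0]))
for t in ('pointer_tip','marker_tip'):
  for r in spot_point(t,'side')[:2]:
    q=on('side',r['position'],.01 if t[0]=='p' else .008);print(t,r,q,np.hypot(*q),np.arctan2(q[1],q[0]))
"
```

```text
t 9.2 pos [0.525  0.0032 0.1094] zyaw -2.0044 bar th implied -0.481 F [1.27 5.95 1.75] M [ 1.39 -0.64  0.29] w 0.0251 q [-0.13  0.28  1.78  0.    1.08  1.87]
knob frame u,y,n: -0.0096 0.0024 0.0186 F u,y,n: 2.37 5.81 0.83
[ 0.04155201 -0.01454745] 0.04402497024691158 -0.3367658225861751
pointer_tip {'position': [267.4, 188.7], 'score': 0.91} [ 0.04902899 -0.0181555 ] 0.05228254149587244 -0.35464484269151353
marker_tip {'position': [269.4, 193.2], 'score': 0.64} [ 0.04965043 -0.0414698 ] 0.06469087757165767 -0.6958598479917556
```

View pics/s12.png

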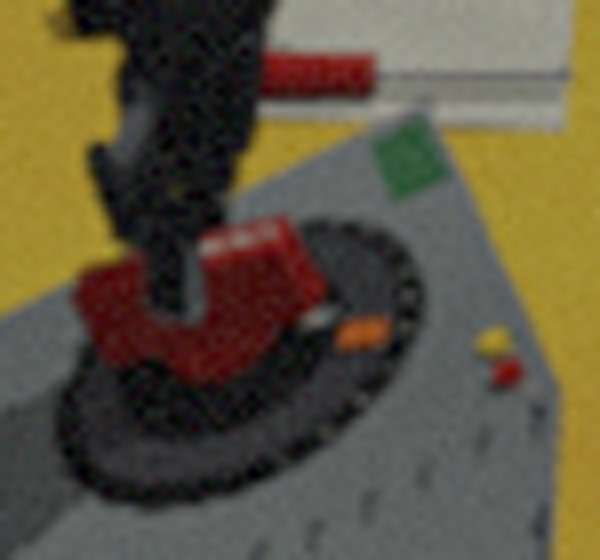

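>>> {"method": "jog_arm", "body": {"targets": [[0.015,[0,0.001,0],-0.05],[0.015,[0,0,0],0],[0.015,[-0.0008,-0.0001,0.0018],0],[0.015,[-0.0008,-0.0001,0.0018],0],[0.015,[0,0,0],0]], "force": 40}}

```text
clock: 9.98
position: [0.5242, 0.003, 0.1121]
ee_rot: [-0.167, 0.172, 0.688, -0.685]
contact_force: [5.8, 5.1, -4.1]
width: 0.0242
```

```bash
python3 -c "
from h import *
s=st()
"
```

```text
t 9.975 pos [0.5242 0.003  0.1121] zyaw -2.0548 bar th implied -0.529 F [ 5.79  5.06 -4.07] M [ 1.42 -1.51  0.31] w 0.0242 q [-0.13  0.27  1.77  0.    1.09  1.92]
knob frame u,y,n: -0.0092 0.0024 0.0214 F u,y,n: 3.92 4.53 -6.32
```

>>> {"method": "jog_arm", "body": {"targets": [[0.015,[-0.0008,-0.0001,0.0018],0],[0.015,[0,0,0],0]]}}

```text
clock: 10.22
position: [0.5239, 0.0029, 0.1131]
ee_rot: [-0.167, 0.172, 0.688, -0.685]
contact_force: [8.0, 5.5, -9.1]
width: 0.0243
```

```bash
python3 -c "
from h import *
s=st()
"
```

```text
t 10.225 pos [0.5239 0.0029 0.1131] zyaw -2.0551 bar th implied -0.529 F [ 8.05  5.52 -9.14] M [ 1.36 -1.9   0.17] w 0.0243 q [-0.13  0.27  1.77  0.    1.09  1.92]
knob frame u,y,n: -0.009 0.0022 0.0224 F u,y,n: 3.85 4.79 -11.88
```

>>> {"method": "jog_arm", "body": {"targets": [[0.015,[0.0017,0.0002,-0.0036],0],[0.015,[0.0005,0,-0.0012],0],[0.015,[0,0,0],-0.05],[0.015,[0,0,0],0],[0.015,[-0.001,-0.0001,0.0022],0],[0.015,[-0.0009,-0.0001,0.002],0],[0.015,[0,0,0],0]]}}

```text
clock: 11.1
position: [0.5235, 0.003, 0.1139]
ee_rot: [-0.184, 0.189, 0.683, -0.681]
contact_force: [4.1, 5.2, -0.4]
width: 0.0243
```

```bash
python3 -c "
from h import *
s=st()
"
```

```text
t 11.1 pos [0.5235 0.003  0.1139] zyaw -2.1047 bar th implied -0.577 F [ 4.13  5.16 -0.44] M [ 1.61 -1.4   0.37] w 0.0243 q [-0.13  0.27  1.77  0.    1.09  1.97]
knob frame u,y,n: -0.0091 0.0024 0.0233 F u,y,n: 3.96 4.77 -2.34
```

>>> {"method": "jog_arm", "body": {"targets": [[0.015,[-0.0008,-0.0001,0.0018],0],[0.015,[-0.0008,-0.0001,0.0018],0],[0.015,[0,0,0],0]]}}

```text
clock: 11.48
position: [0.5219, 0.0028, 0.1174]
ee_rot: [-0.184, 0.189, 0.683, -0.681]
contact_force: [5.0, 4.6, -1.2]
width: 0.024
```

```bash
python3 -c "
from h import *
s=st()
p,d=get_image('side')
cv2.imwrite('pics/s13.png',cv2.resize(p[150:220,225:300],None,fx=8,fy=8,interpolation=cv2.INTER_CUBIC)[:,:,::-1])
"
```

```text
t 11.475 pos [0.5219 0.0028 0.1174] zyaw -2.1047 bar th implied -0.577 F [ 4.95  4.59 -1.24] M [ 1.5  -1.3   0.34] w 0.024 q [-0.13  0.27  1.77  0.    1.1   1.97]
knob frame u,y,n: -0.009 0.0023 0.0271 F u,y,n: 4.32 4.13 -3.38
```

View pics/s13.png

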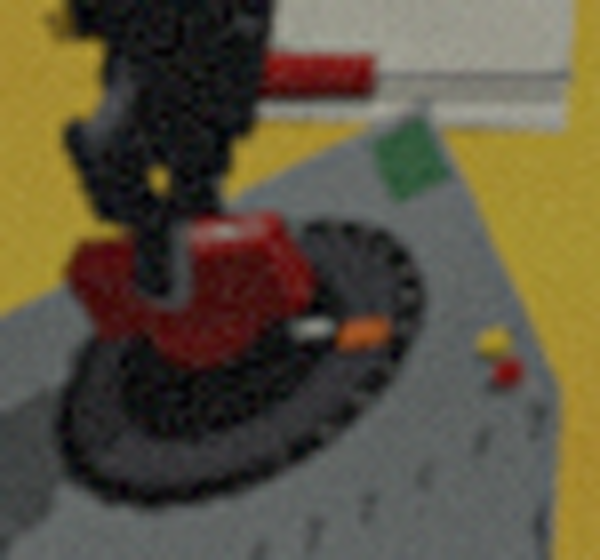

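>>> {"method": "jog_arm", "body": {"targets": [[0.015,[-0.0008,-0.0001,0.0018],0],[0.015,[-0.0008,-0.0001,0.0018],0],[0.015,[-0.0008,-0.0001,0.0018],0],[0.015,[-0.0008,-0.0001,0.0018],0],[0.015,[0,0,0],0]]}}

```text
clock: 12.15
position: [0.519, 0.0025, 0.1238]
ee_rot: [-0.184, 0.189, 0.683, -0.681]
contact_force: [7.1, 4.4, -5.8]
width: 0.0237
```

```bash
python3 -c "
from h import *
s=st()
"
```

```text
t 12.15 pos [0.519  0.0025 0.1238] zyaw -2.1048 bar th implied -0.577 F [ 7.06  4.41 -5.83] M [ 1.54 -1.68  0.35] w 0.0237 q [-0.13  0.26  1.77  0.    1.11  1.97]
knob frame u,y,n: -0.009 0.0023 0.0342 F u,y,n: 4.27 3.77 -8.42
```

>>> {"method": "jog_arm", "body": {"targets": [[0.015,[-0.0008,-0.0001,0.0018],0],[0.015,[0,0,0],0]]}}

```text
clock: 12.4
position: [0.5189, 0.0024, 0.1241]
ee_rot: [-0.184, 0.189, 0.684, -0.681]
contact_force: [11.4, 4.4, -17.2]
width: 0.0245
```

```bash
python3 -c "
from h import *
s=st()
p,d=get_image('side')
cv2.imwrite('pics/s14.png',cv2.resize(p[150:220,225:300],None,fx=8,fy=8,interpolation=cv2.INTER_CUBIC)[:,:,::-1])
"
```

```text
t 12.4 pos [0.5189 0.0024 0.1241] zyaw -2.1049 bar th implied -0.577 F [ 11.37   4.4  -17.21] M [ 1.43 -2.25  0.4 ] w 0.0245 q [-0.13  0.26  1.77  0.    1.11  1.97]
knob frame u,y,n: -0.009 0.0022 0.0345 F u,y,n: 3.34 3.37 -20.54
```

View pics/s14.png

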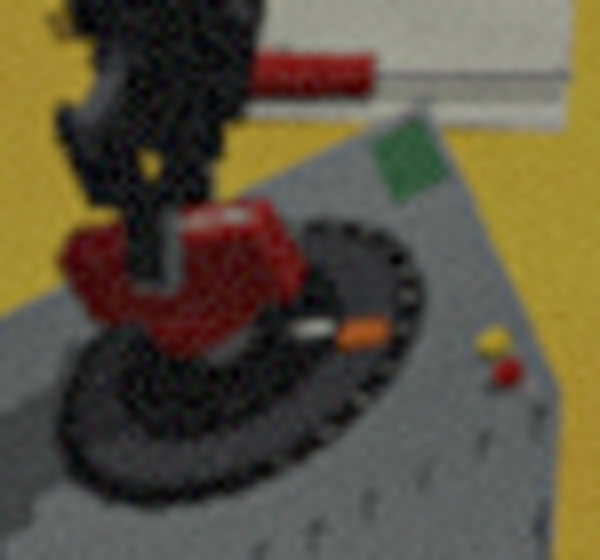

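>>> {"method": "jog_arm", "body": {"targets": [[0.015,[0.0012,0.0001,-0.0026],0],[0.03,[0,0,0],0],[0.045,[0,0,0],0],[0.055,[0,0,0],0],[0.055,[0,0,0],0],[0.055,[0,0,0],0]]}}

```text
clock: 13.2
position: [0.5154, 0.0015, 0.1233]
ee_rot: [0.187, -0.187, -0.682, 0.682]
contact_force: [-0.4, -0.4, 0.2]
width: 0.0547
```

```bash
python3 -c "
from h import *
s=st()
p,d=get_image('side')
cv2.imwrite('pics/s15.png',cv2.resize(p[150:220,225:300],None,fx=8,fy=8,interpolation=cv2.INTER_CUBIC)[:,:,::-1])
"
```

```text
t 13.2 pos [0.5154 0.0015 0.1233] zyaw -2.1059 bar th implied -0.578 F [-0.37 -0.37  0.16] M [-0.02  0.05  0.03] w 0.0547 q [-0.13  0.26  1.77 -0.    1.12  1.97]
knob frame u,y,n: -0.0125 0.0016 0.0353 F u,y,n: -0.29 -0.34 0.32
```

View pics/s15.png

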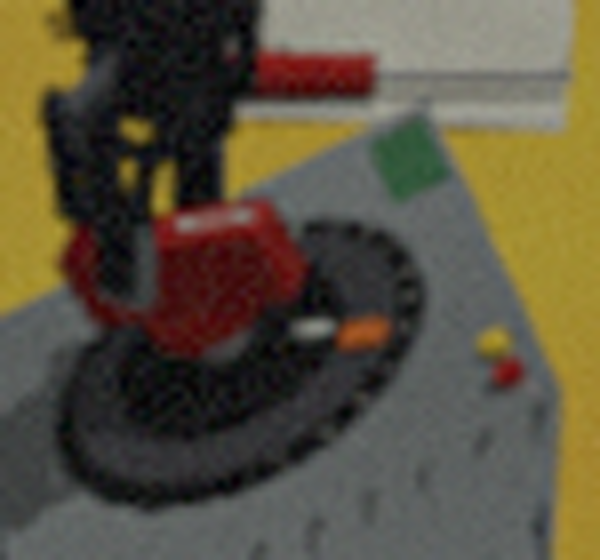

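>>> {"method": "jog_arm", "body": {"targets": [[0.055,[0,0,0.04],0],[0.055,[0,0,0.05],0],[0.0,[0,-0.05,0.02],0.1],[0.0,[-0.01,-0.06,0],0.1],[0.0,[-0.01,-0.06,0],0.1],[0.0,[-0.01,-0.05,0],0],[0.0,[0,0,0],0]], "force": 30}}

```text
clock: 14.12
position: [0.4849, -0.2219, 0.2331]
ee_rot: [0.085, -0.085, -0.701, 0.703]
contact_force: [0.5, 0.1, -0.0]
width: 0.0002
```

```bash
python3 - <<'E'
from h import *
np.set_printoptions(precision=4,suppress=True)
st()
for n in("side","top"):
    p,d=get_image(n);C=cloud(n,d)
    x0,y0=(190,140) if n=="side" else (190,140)
    cv2.imwrite(f'pics/{n}16.png',cv2.resize(p[y0:y0+160,x0:x0+210],None,fx=3.7,fy=3.7,interpolation=cv2.INTER_CUBIC)[:,:,::-1])
    hsv=cv2.cvtColor(p,cv2.COLOR_RGB2HSV).astype(int);m=((hsv[...,0]>45)&(hsv[...,0]<80)&(hsv[...,1]>110)).astype(np.uint8)
    k,l,s,ce=cv2.connectedComponentsWithStats(m)
    for i in range(1,k):
        if s[i,4]>60:
            print(n,ce[i],s[i,4],at_z(n,ce[i],.082),np.median(C[l==i],0))
    for t in("pointer_tip","marker_tip","green_top","knob_grip"):
        for r in spot_point(t,n)[:2]:
            h={'p':.01,'m':.008,'k':.055}.get(t[0])
            print(n,t,r, at_z(n,r['position'],.082) if h is None else (lambda q:(q,np.hypot(*q),np.arctan2(q[1],q[0])))(on(n,r['position'],h)))
E
```

```text
t 14.125 pos [ 0.4849 -0.2219  0.2331] zyaw -1.811 bar th implied -0.3 F [ 0.5   0.1  -0.03] M [ 0.05 -0.05  0.06] w 0.0002 q [-0.56  0.2   1.56 -0.    1.38  1.25]
knob frame u,y,n: -0.0117 -0.2181 0.156 F u,y,n: 0.44 0.06 -0.24
side [231.4724 276.4847] 163 [ 0.4587 -0.3296  0.082 ] [ 0.4583 -0.3287  0.0818]
side [341.9048 310.2667] 210 [ 0.7009 -0.459   0.082 ] [ 0.7013 -0.4583  0.0816]
side [235.643  344.1535] 619 [ 0.4597 -0.5239  0.082 ] [ 0.4596 -0.4821  0.0133]
side pointer_tip {'position': [263.4, 190.5], 'score': 0.79} (array([ 0.0355, -0.0171]), np.float64(0.03937296012199414), np.float64(-0.44909954698765836))
side green_top {'position': [343.8, 309.1], 'score': 0.63} [ 0.706  -0.4562  0.082 ]
side green_top {'position': [230.2, 274.5], 'score': 0.47} [ 0.4559 -0.3224  0.082 ]
side knob_grip {'position': [246.2, 184.8], 'score': 0.52} (array([-0.0014, -0.014 ]), np.float64(0.014042156930197417), np.float64(-1.6693094663328716))
top [386.0642 145.9266] 109 [ 0.7027 -0.4496  0.082 ] [ 0.7022 -0.4499  0.0814]
top [228.1642 170.4627] 67 [0.6313 0.0881 0.082 ] [0.622  0.0845 0.1
[... 240 characters left out ...]
 -0.0197]), np.float64(0.045711833933987825), np.float64(-0.44474226325305544))
top pointer_tip {'position': [149.8, 172.3], 'score': 0.26} (array([0.1209, 0.3212]), np.float64(0.34323850438206543), np.float64(1.2108160392387626))
top marker_tip {'position': [262.7, 182.0], 'score': 0.98} (array([ 0.0463, -0.0324]), np.float64(0.05653901176212578), np.float64(-0.6101781162140703))
top green_top {'position': [352.3, 217.6], 'score': 0.53} [ 0.4625 -0.3214  0.082 ]
top green_top {'position': [388.7, 146.3], 'score': 0.5} [ 0.7012 -0.4585  0.082 ]
top knob_grip {'position': [252.2, 200.4], 'score': 0.54} (array([0.0038, 0.0081]), np.float64(0.008969761985257433), np.float64(1.1295051764494115))
```

View pics/top16.png

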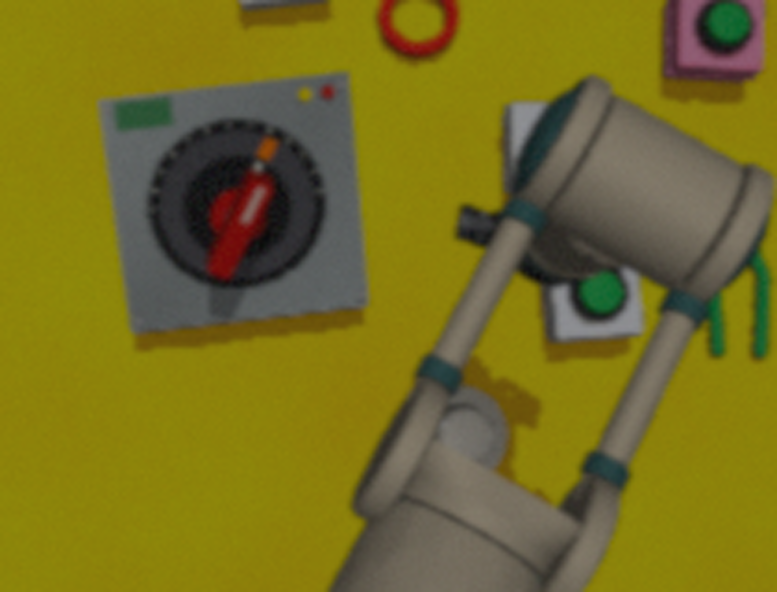

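View pics/side16.png

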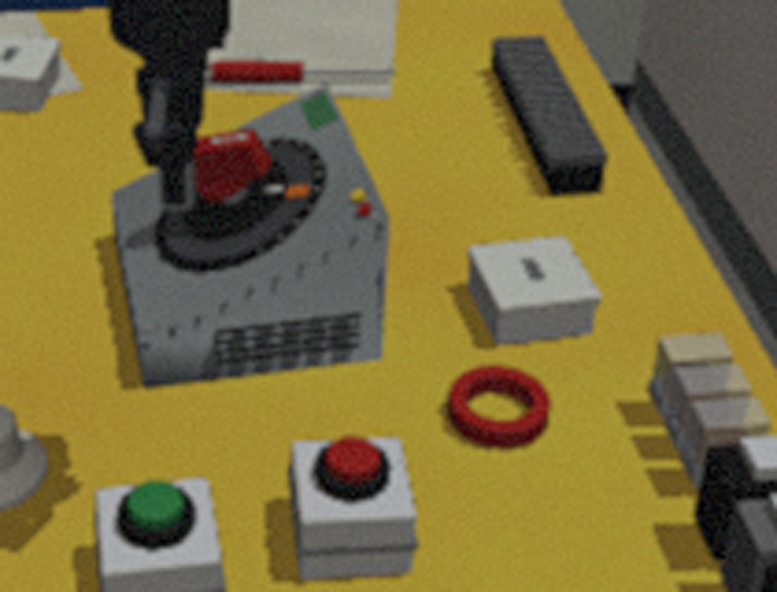

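```bash
python3 - <<'E'
from h import *
np.set_printoptions(precision=4,suppress=True)
s=st()
p,d=get_image("side");C=cloud("side",d)
for y in range(184,202): print(y,[C[y,x] for x in (237,239)],p[y,238])
print(proj("side",s["position"]))
p,d=get_image("top");C=cloud("top",d);u,yy,n=frame(0,.089)
hsv=cv2.cvtColor(p,cv2.COLOR_RGB2HSV).astype(int)
red=((hsv[...,0]<6)|(hsv[...,0]>172))&(hsv[...,1]>130)&(hsv[...,2]>70)
for k,f in(("now",(C,red)),):
    h=((C-c0)@n)[red&(np.linalg.norm(C-c0,axis=-1)<.09)];print(k,np.percentile(h,[50,70,80,90,95]))
z=np.load("pics/top1.npz");C=cloud("top",z["d"]);hsv=cv2.cvtColor(z["p"],cv2.COLOR_RGB2HSV).astype(int)
red=((hsv[...,0]<6)|(hsv[...,0]>172))&(hsv[...,1]>130)&(hsv[...,2]>70)
h=((C-c0)@n)[red&(np.linalg.norm(C-c0,axis=-1)<.09)];print("before",np.percentile(h,[50,70,80,90,95]))
E
```

```text
t 14.625 pos [ 0.4859 -0.2176  0.2334] zyaw -1.8046 bar th implied -0.294 F [0.71 0.17 0.49] M [-0.02 -0.    0.03] w -0.0 q [-0.55  0.2   1.56 -0.    1.38  1.25]
knob frame u,y,n: -0.0103 -0.2139 0.1558 F u,y,n: 0.86 0.11 0.14
184 [array([ 0.4849, -0.2283,  0.2857]), array([ 0.4897, -0.2279,  0.2852])] [19 18 24]
185 [array([ 0.4847, -0.2299,  0.2839]), array([ 0.4895, -0.2296,  0.2834])] [26 27 30]
186 [array([ 0.4846, -0.2313,  0.282 ]), array([ 0.4894, -0.2291,  0.2803])] [19 20 21]
187 [array([ 0.4844, -0.2342,  0.281 ]), array([ 0.4892, -0.2323,  0.2795])] [22 25 27]
188 [array([ 0.4844, -0.2312,  0.2763]), array([ 0.4893, -0.2257,  0.2723])] [20 18 26]
189 [array([ 0.4842, -0.2321,  0.2739]), array([ 0.4891, -0.2304,  0.2725])] [18 21 20]
190 [array([ 0.4842, -0.2314,  0.2707]), array([ 0.489 , -0.2295,  0.2691])] [13 14 15]
191 [array([ 0.4841, -0.2311,  0.2676]), array([ 0.489 , -0.2287,  0.2657])] [23 24 21]
192 [array([ 0.4839, -0.2336,  0.2664]), array([ 0.4888, -0.2319,  0.2649])] [14 13 13]
193 [array([ 0.4838, -0.2315,  0.2621]), array([ 0.4887, -0.2302,  0.2609])] [25 29 28]
194 [array([ 0.4839, -0.2255,  0.2552]), array([ 0.4888, -0.2246,  0.2542])] [62 61 64]
195 [array([0.4906, 0.0305, 0.0811]), array([0.4965, 0.0162, 0.0902])] [59 58 59]
196 [array([0.4903, 0.0228, 0.0824]), array([0.4963, 0.0117, 0.0894])] [48 50 48]
197 [array([0.49  , 0.0167, 0.0827]), array([0.496 , 0.0089, 0.0875])] [44 40 43]
198 [array([0.4898, 0.0141, 0.0806]), array([0.4958, 0.0041, 0.087 ])] [28 35 31]
199 [array([0.4895, 0.0112, 0.0787]), array([ 0.4619, -1.0508,  0.8042])] [34 37 40]
200 [array([0.4893, 0.0066, 0.0781]), array([0.4955, 0.0035, 0.0798])] [33 33 33]
201 [array([ 0.4889, -0.0028,  0.0807]), array([ 0.4952, -0.0029,  0.0804])] [42 39 41]
[[237.9497 199.4834]]
now [0.0668 0.0689 0.07   0.0715 0.0722]
before [0.0517 0.0539 0.0551 0.0566 0.0578]
```

>>> {"method": "jog_arm", "body": {"targets": [[0.0,[-0.013,-0.05,0],0],[0.0,[-0.014,-0.055,0],0],[0.0,[0,0,-0.04],0],[0.0,[0,0,-0.04],0],[0.0,[0,0,-0.02],0],[0.0,[0,0,0],0],[0.0,[0,0,0],0]]}}

```text
clock: 15.6
position: [0.4594, -0.3239, 0.1343]
ee_rot: [0.082, -0.083, -0.702, 0.703]
contact_force: [0.3, -0.3, 0.4]
width: 0.0003
```

```bash
python3 - <<'E'
from h import *
s=st()
p,d=get_image("side");C=cloud("side",d)
cv2.imwrite('pics/s17.png',cv2.resize(p[200:330,180:310],None,fx=4.6,fy=4.6,interpolation=cv2.INTER_CUBIC)[:,:,::-1])
print(proj("side",s["position"]))
E
```

```text
t 15.6 pos [ 0.4594 -0.3239  0.1343] zyaw -1.8058 bar th implied -0.295 F [ 0.29 -0.32  0.4 ] M [-0.02 -0.02 -0.03] w 0.0003 q [-0.74  0.31  1.66 -0.    1.17  1.07]
knob frame u,y,n: -0.0846 -0.3174 0.0811 F u,y,n: 0.41 -0.35 0.25
[[230.69396663 259.09717506]]
```

View pics/s17.png

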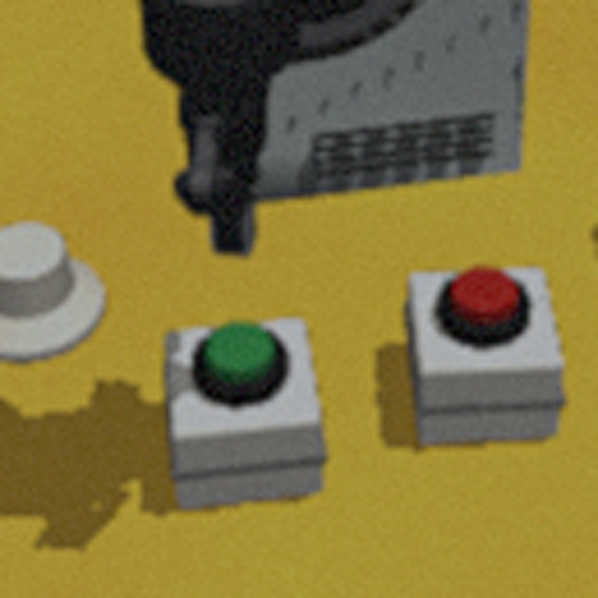

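>>> {"method": "jog_arm", "body": {"targets": [[0.0,[0,0,-0.012],0],[0.0,[0,0,-0.012],0],[0.0,[0,0,-0.01],0],[0.0,[0,0,-0.008],0],[0.0,[0,0,0],0]]}}

```text
clock: 16.27
position: [0.4582, -0.323, 0.0904]
ee_rot: [-0.084, 0.082, 0.703, -0.702]
contact_force: [0.0, -0.7, 0.3]
width: -0.0003
```

```bash
python3 - <<'E'
from h import *
s=st()
p,d=get_image("side");C=cloud("side",d)
cv2.imwrite('pics/s18.png',cv2.resize(p[200:330,180:310],None,fx=4.6,fy=4.6,interpolation=cv2.INTER_CUBIC)[:,:,::-1])
E
```

```text
t 16.275 pos [ 0.4582 -0.323   0.0904] zyaw -1.8061 bar th implied -0.296 F [ 0.05 -0.7   0.34] M [-0.02  0.02  0.04] w -0.0003 q [-0.74  0.35  1.72 -0.    1.07  1.07]
knob frame u,y,n: -0.1042 -0.3165 0.0417 F u,y,n: 0.13 -0.7 0.32
```

View pics/s18.png

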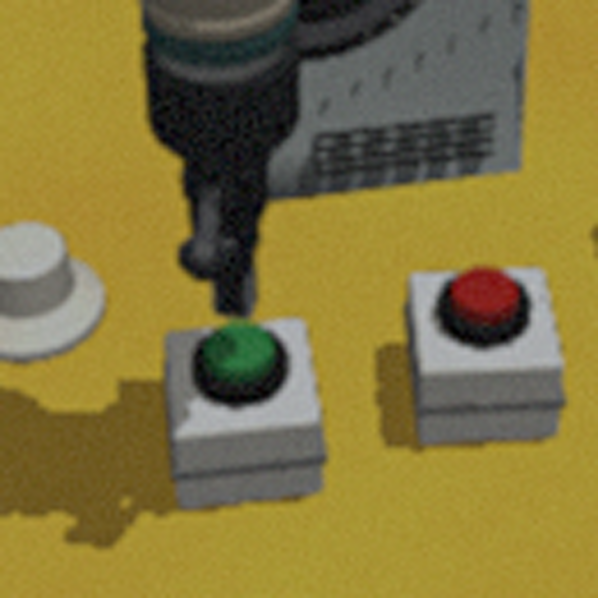

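>>> {"method": "jog_arm", "body": {"targets": [[0.0,[0,0,-0.01],0],[0.0,[0,0,-0.008],0],[0.0,[0,0,0],0]]}}

```text
clock: 16.7
position: [0.4581, -0.3229, 0.0724]
ee_rot: [-0.084, 0.082, 0.703, -0.702]
contact_force: [0.3, -0.1, 1.1]
width: 0.0001
```

>>> {"method": "jog_arm", "body": {"targets": [[0.0,[0,0,-0.004],0],[0.0,[0,0,0],0]]}}

```text
clock: 16.95
position: [0.4586, -0.3233, 0.0691]
ee_rot: [-0.083, 0.083, 0.702, -0.702]
contact_force: [0.5, 0.2, -0.1]
width: 0.0004
```

>>> {"method": "jog_arm", "body": {"targets": [[0.0,[0,0,-0.004],0],[0.0,[0,0,0],0]]}}

```text
clock: 17.2
position: [0.4585, -0.3232, 0.0651]
ee_rot: [-0.083, 0.083, 0.702, -0.702]
contact_force: [-0.1, 0.2, 0.6]
width: -0.0002
```

```bash
python3 - <<'E'
from h import *
s=st()
p,d=get_image("side");C=cloud("side",d)
cv2.imwrite('pics/s19.png',cv2.resize(p[200:330,180:310],None,fx=4.6,fy=4.6,interpolation=cv2.INTER_CUBIC)[:,:,::-1])
E
```

```text
t 17.2 pos [ 0.4585 -0.3232  0.0651] zyaw -1.806 bar th implied -0.296 F [-0.15  0.22  0.59] M [-0.04  0.02 -0.  ] w -0.0002 q [-0.74  0.38  1.75 -0.    1.01  1.07]
knob frame u,y,n: -0.1147 -0.3167 0.0187 F u,y,n: 0.13 0.24 0.59
```

View pics/s19.png

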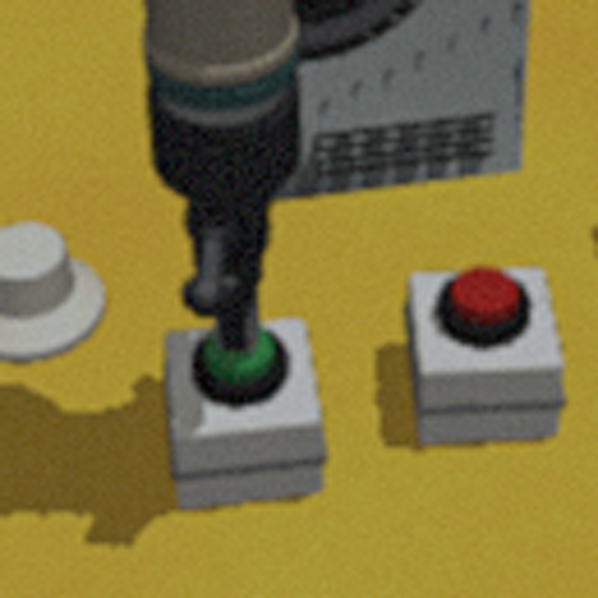

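>>> {"method": "jog_arm", "body": {"targets": [[0.0,[0,0,-0.003],0],[0.0,[0,0,0],0]]}}

```text
clock: 17.5
position: [0.4589, -0.3236, 0.0624]
ee_rot: [0.083, -0.083, -0.702, 0.702]
contact_force: [0.3, -1.0, 1.8]
width: -0.0002
```

>>> {"method": "jog_arm", "body": {"targets": [[0.0,[0,0,-0.003],0],[0.0,[0,0,0],0]]}}

```text
clock: 17.75
position: [0.4589, -0.3236, 0.0595]
ee_rot: [0.083, -0.083, -0.702, 0.702]
contact_force: [-0.4, 0.2, 4.3]
width: -0.0003
```

Contact: 1.8 N, then 4.3 N (spring nearing full travel). A bit further until the force rises past 5 N.

>>> {"method": "jog_arm", "body": {"targets": [[0.0,[0,0,-0.002],0],[0.0,[0,0,-0.001],0],[0.0,[0,0,0],0]]}}

```text
clock: 18.12
position: [0.459, -0.3237, 0.0572]
ee_rot: [0.083, -0.083, -0.702, 0.702]
contact_force: [0.1, 1.3, 7.9]
width: 0.0001
```

>>> {"method": "jog_arm", "body": {"targets": [[0.0,[0,0,0],0],[0.0,[0,0,0.02],0],[0.0,[0,0,0.04],0],[0.0,[-0.01,0.01,0.05],0],[0.0,[-0.04,0.03,0.04],0],[0.0,[-0.04,0.03,0],0],[0.0,[0,0,0],0],[0.0,[0,0,0],0]]}}

```text
clock: 19.12
position: [0.3698, -0.2542, 0.2052]
ee_rot: [0.083, -0.083, -0.702, 0.702]
contact_force: [-0.4, 0.1, 0.1]
width: 0.0002
```

```bash
python3 - <<'E'
from h import *
s=st()
p,d=get_image("side");C=cloud("side",d)
cv2.imwrite('pics/s20.png',cv2.resize(p[140:360,170:370],None,fx=2.7,fy=2.7,interpolation=cv2.INTER_CUBIC)[:,:,::-1])
C1=cloud("side",np.load("pics/side1.npz")["d"]) 
def zz(n,C,p):
    hsv=cv2.cvtColor(p,cv2.COLOR_RGB2HSV).astype(int)
    for nm,ctr in(("green",(.459,-.3225)),("red",(.59,-.298))):
        m=(np.hypot(C[...,0]-ctr[0],C[...,1]-ctr[1])<.013)&(C[...,2]>.06)&(C[...,2]<.1)
        print(n,nm,m.sum(),np.median(C[m][:,2]))
zz("side now",C,p);q=np.load("pics/side1.npz");zz("side before",C1,q["p"])
p,d=get_image("top");C=cloud("top",d)
zz("top now",C,p);q=np.load("pics/top1.npz");zz("top before",cloud("top",q["d"]),q["p"])
u,yy,n=frame(0,.089)
hsv=cv2.cvtColor(p,cv2.COLOR_RGB2HSV).astype(int);red=((hsv[...,0]<6)|(hsv[...,0]>172))&(hsv[...,1]>130)&(hsv[...,2]>70)
h=((C-c0)@n)[red&(np.linalg.norm(C-c0,axis=-1)<.09)];print("knob now",np.percentile(h,[50,70,80,90,95]))
cv2.imwrite('pics/t20.png',cv2.resize(p[120:270,200:400],None,fx=4,fy=4,interpolation=cv2.INTER_CUBIC)[:,:,::-1])
for t,hh in(("pointer_tip",.025),("pointer_tip",.01),("marker_tip",.008)):
    for r in spot_point(t,"top")[:1]: q=on("top",r["position"],hh);print(t,hh,r["score"],q,np.arctan2(q[1],q[0]))
E
```

```text
t 19.125 pos [ 0.3698 -0.2542  0.2052] zyaw -1.8061 bar th implied -0.296 F [-0.44  0.05  0.09] M [-0.01 -0.05  0.01] w 0.0002 q [-0.76  0.09  1.77 -0.    1.29  1.05]
knob frame u,y,n: -0.13 -0.2401 0.1804 F u,y,n: -0.35 0.09 0.27
side now green 62 0.08295940472388286
side now red 75 0.08186294475969003
side before green 59 0.08264250322722233
side before red 78 0.08154449276515008
top now green 50 0.08198930661025028
top now red 47 0.08007398881388927
top before green 49 0.08141437400779639
top before red 47 0.07973857072365931
knob now [0.06696149 0.06893588 0.07048494 0.07185229 0.07263599]
pointer_tip 0.025 0.8 [ 0.04330089 -0.02366276] -0.5001310992516708
pointer_tip 0.01 0.8 [ 0.03870382 -0.02398524] -0.5547880166763033
marker_tip 0.008 0.58 [ 0.05289765 -0.02586595] -0.4547935880092701
```

View pics/s20.png

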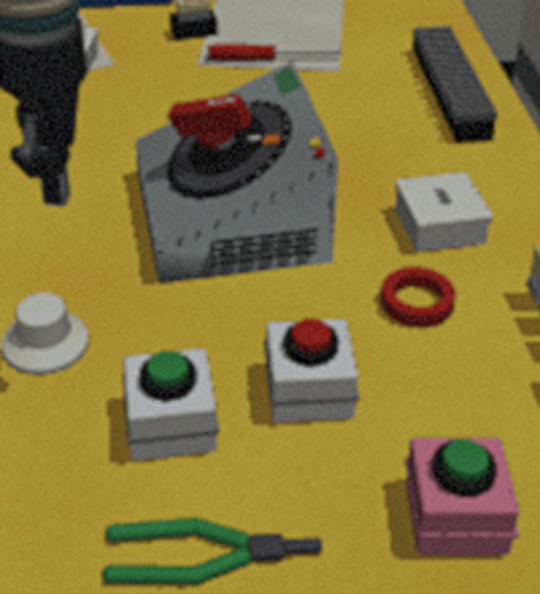

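View pics/t20.png

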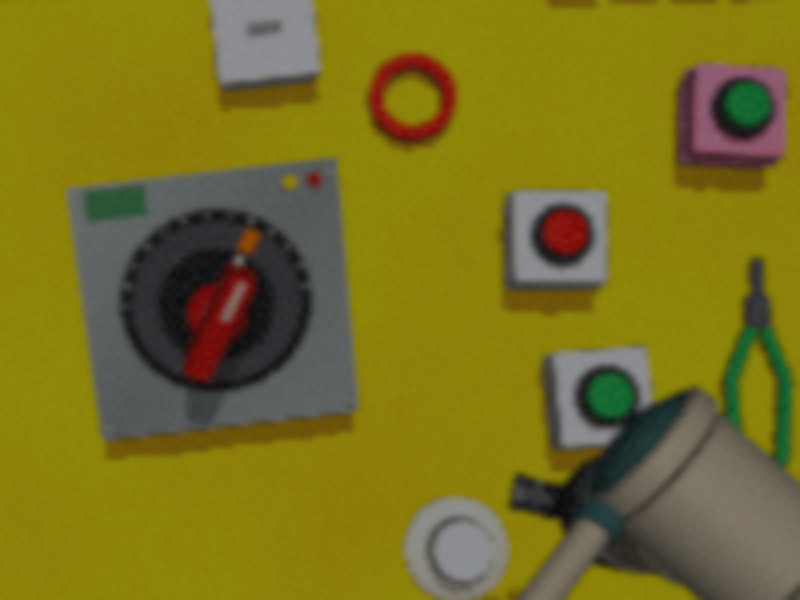

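```bash
python3 -c "
from rig import *
print(sign_off())"
```

```text
the job is handed in; nothing more can be done
None
```

I turned the knob to the orange marker, found the locking notch and pulled the knob fully out. I then pressed the green button on the white box fully down, let go, and handed in at about 19 s. The sign-off gives no verdict.

**Knob**
- The first test pull stopped dead at about 12 N, so I let the knob back, turned it about 0.05 rad further clockwise and pulled again. It then came out freely to a hard end stop at about 20 N, at the upper end of the 15–20 N limit given for test pulls.
- Depth images before and after show the knob's top about 15 mm further out. The pointer faces the marker; the angles I measured differ by about 0.05 to 0.1 rad, against 0.28 rad allowed.

**Green button**
- The force rose from 1.8 N to 4.3 N and reached 7.9 N over about 5 to 6 mm of travel. That is past the 5 N its spring gives when fully down.

**Last checks before handing in**
- Both button tops read the same height as at the start, within 1 mm.
- The red button and the pink look-alike box were never touched.
- The nearby bystanders look unmoved in the pictures; I did not measure their positions or look closely at the farther ones.
- The arm stood clear with no contact force.

**Disagreement:** In the side camera the fingertips appeared about 20 mm behind the reported tool point, though the interface text puts them 17 mm ahead. I could not explain this, so I set heights by camera and contact force instead. Contact with the green button came where the camera predicted.

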